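# Re-hang the lift-off door of a slide cabinet

## Robot

A 7-joint arm with a two-finger parallel gripper is mounted at the origin on the work surface. World frame = base frame: x ahead of the robot, y to its left, z up, the work surface at z = 0. Lengths are in m, angles in rad, forces in N, time in s.
With the tool pointing down it reaches from about 0.425 to 0.875 m from the base axis. Payload 4.7 kg.
Tool frame: the origin (TCP) lies between the finger pads; the fingertips stand 14 mm ahead of it and the grasp point (between the pads) lies 5 mm behind it; z points along the fingers, y is the line along which they close (so a half turn about z gives the same grasp; the last joint's range is limited). The gripper opens to 87 mm and grips with 3 to 60 N. Pads are 19 mm wide; open, the fingers measure 117 mm over their backs; the gripper's body (75 mm by 190 mm) begins 51 mm behind the grasp point.
Start: joints at [1.147, 0.321, -0.07, 1.45, 0.023, 1.371, -0.057], TCP at [0.276, -0.589, 0.213] pointing down, gripper open.
Joint ranges: [-2.86, 2.86], [-0.3, 2.09], [-1.38, 1.24], [0.06, 2.45], [-1.56, 4.7], [0.09, 2.05], [-2.69, 2.69]. Speed limits (rad/s): [2.57, 2.57, 3.14, 3.14, 3.14, 3.14, 3.14].

## Interface

Orientations are given as a rotation vector (axis times angle).
In Python, from bench import ctrl gives the robot as it stands.
- The arm moves only by the tool step_arm, never from a script. Its argument "commands" is a list of rows, each an object with "travel": the shift along the tool's x, y, z in m, a list of three; "turn": the turn, a rotation vector about the tool's x, y, z in degrees, a list of three. A call has 1 to 5 rows; each row is the pose to reach, as a shift and turn from the pose commanded when the call began, along the tool's axes at that moment; what a row does not reach only later rows make up. A row lasts 1/10 s, in which the tool goes at most 50 mm and 8.59 degrees, less where a joint would pass 70% of its speed; a pose out of reach is approached as far as the arm can. A call with a gripper value outside its range is refused whole. "gripper" is the opening, from 0 (shut) to 1 (fully open), set as the call begins (left out, the last holds). The fingers move at their own pace and stop on an object; "force" is the grip in N (left out, the last holds). Time passes only in rows, so rows that repeat a pose let the fingers close. It gives the time, the measured TCP pose, the force, the opening and the grip force at its end, in the units of the state.
- ctrl.get_state(): the state, without advancing time (a new reading comes with each control period).
- ctrl.get_image(name): name is "side" or "top" or "wrist"; returns the picture (480x640x3 uint8, red, green, blue); there is no depth.
- ctrl.camera_model(name): a dict with "fx", "fy", "cx", "cy" (pixels), "R" (3x3) and "t" (3): a world point X has camera coordinates R X + t; the wrist camera has in their place "T_tool_cam" (4x4, takes a point from camera to tool coordinates, whose origin is the TCP and whose axes are the flange's). Camera axes: x right, y down, z forward; pixel columns grow to the right and rows downward; lengths in m; the calibration is good to about 2 mm. A picture is of the moment at which its call begins: read the wrist's pose just before it. camera_model takes no time and is no camera call.
- ctrl.close_job(): hands the job in; it is judged then, once.
The state is a dict: "time": time; "joint_positions": joint angles; "qd": joint speeds; "joint_torque": joint torques, N m; "position": TCP position; "tool_rot": TCP orientation; "ft_force": force on the tool from outside, world axes, zero at the start; "torque": the same for the moment, N m; "grip_width": opening from 0.0 (shut) to 1.0 (fully open); "grip_force": force on a finger pad.
Only numpy, scipy, OpenCV 4.12 (cv2) and the standard library are available. Lean on these libraries where they do the work, as an engineer would, in place of code of your own. Each camera call takes 0.05 s, during which the arm holds its last target. There are 200 camera calls.

## Task

The glazed door of the small slide cabinet has been taken off and is parked upright in the grooved wooden stand. Lift it out and, with the door standing open, lower both of its hinge knuckles onto the two upright pins at the cabinet's right front edge until it sits fully home - the pins stand on eccentric adjusters and their exact place is not known, so feel for them and work gently, without forcing or ramming the hinge. Then swing the door shut against its rubber stops and let go, leaving the tray, mouse, oil bottle and canister as they are.

Things in the scene. Friction and masses are not known exactly. Their poses are not given: they have to be found in the camera images.
- door: Lift-off door, loose, 0.21 to 0.33 kg: light grey frame, clear pane; leaf 12 mm thick (x), 190 wide (y), 150 high (z). Origin: centre of the leaf's underside; -x is its outer face, knuckles past its -y edge. Parked in either groove of the stand, knuckles to the stand's +x end. Shut, its axes point like the cabinet's; open 90 degrees, it is turned +90 degrees about z from that.
- door_grip (a point): Middle of the door's top edge, 150 mm over its underside: a place to pinch across the 12 mm thickness from above (the top rail is 28 mm high); the centre of mass is within 10 mm of it along the leaf.
- door_free (a point): Top corner of the door's free edge, far from the knuckles: (0, 95, 150) mm in the door's frame.
- door_knob (a point): Tip of the small black knob on the door's outer face, 14 mm across and 16 mm proud: (-22, 82, 80) mm in the door's frame.
- knuckle_low (a point): On the knuckle axis at the lower knuckle's underside, (0, -112, 20) mm in the door's frame. Both knuckles are steel tubes, 17 mm outside, 10 mm inside diameter, 16 mm high, open at both ends.
- knuckle_high (a point): On the knuckle axis at the upper knuckle's underside: (0, -112, 115) mm in the door's frame, 95 mm above the lower one.
- cabinet: Fixed bench-top cabinet for microscope slides, light grey steel, 150 mm deep (x), 190 wide (y), 190 high, full of wooden trays. Origin: centre of its underside; open front at x = -75 mm, facing -x. On its right (-y) flank a steel hinge plate carries two brackets with the two pins. Shut, the hung door covers the front; it turns freely with slight friction, and has no catch.
- disc_low (a point): Centre of the lower disc's top face, (-89, -112, 40) mm in the cabinet's frame. Each of the two pins stands 4 mm off the centre of a dark steel disc 20 mm across (an eccentric adjuster, clamped); both discs are set to one and the same angle, which may be any and is not measured. The lower knuckle rests on this face when home, the door's underside then at z = 20 mm.
- disc_high (a point): Centre of the upper disc's top face, 95 mm above disc_low. Pins: brass, oiled, 8 mm thick, 18 mm tall, flat tops 6 mm across with a chamfer. A knuckle more than about 2 mm off the pin comes to rest on the pin's top, 18 mm too high. The lower knuckle must come in between the discs, not down from above the upper one.
- stops (a point): Face of the upper of two rubber stops, 7 mm proud of the cabinet's left front edge, that meet the closed door's leaf: (-82, 89, 160) mm in the cabinet's frame.
- stand: Fixed wooden stand 160 x 150 x 46 mm, origin under its centre; two grooves along its x, 15 mm wide, 31 mm deep, at y = -40 and +40 mm, floors 15 mm over the table. One holds the door, the other the tray.
- tray: Bystander: loose wooden tray blank 10 x 175 x 95 mm standing in the other groove; origin at the centre of its underside.
- mouse: Bystander: blue and black computer mouse, 98 x 58 x 31 mm, loose on the table; origin under its centre.
- oil: Bystander: small amber bottle, 32 mm across, 70 mm high, loose on the table right of the cabinet; origin under its centre.
- canister: Bystander: black objective canister, 41 mm across, 62 mm high, loose on the table left of the cabinet; origin under its centre.

How it is judged:
On the way, in this order (a step that is already met when the one before it is completed fails the run):
1. the door has been lifted clear of the grooved stand (height (world z) of door above 0.055 m), for 0.1 s.
2. the door, standing open by more than about 17 degrees, hangs with both knuckles fully down on their pins (x of knuckle_low in the frame of cabinet between -0.096 and -0.082 m and y of knuckle_low in the frame of cabinet between -0.119 and -0.105 m and z of knuckle_low in the frame of cabinet between 0.036 and 0.043 m and x of knuckle_high in the frame of cabinet between -0.096 and -0.082 m and y of knuckle_high in the frame of cabinet between -0.119 and -0.105 m and z of knuckle_high in the frame of cabinet between 0.131 and 0.138 m and angle between the y axis of door and the y axis of cabinet, either way round above 0.3 rad), for 0.2 s.
At the end, for the whole second after the job is handed in: The door hangs on both pins, each knuckle within 7 mm (x and y) of its disc's centre and its underside within 3 mm above the disc's face, and is shut: its free edge within 7 mm of lying on the stops, at rest and let go; tray, mouse, bottle and canister upright (x of knuckle_low in the frame of cabinet between -0.096 and -0.082 m and y of knuckle_low in the frame of cabinet between -0.119 and -0.105 m and z of knuckle_low in the frame of cabinet between 0.036 and 0.043 m and x of knuckle_high in the frame of cabinet between -0.096 and -0.082 m and y of knuckle_high in the frame of cabinet between -0.119 and -0.105 m and z of knuckle_high in the frame of cabinet between 0.131 and 0.138 m and x of door_free in the frame of cabinet above -0.095 m and linear speed of door below 0.01 m/s and angular speed of door below 0.05 rad/s and contact force between door and the fingers below 0.1 N and angle between each of tray, mouse, oil, canister's own z axis and vertical below 0.2 rad); the robot touches nothing.
It fails at once if the door presses on the cabinet or its hinge with more than 25 N (contact force between door and cabinet above 25 N).
It fails at once if the arm pushes the cabinet with more than 25 N (contact force between the arm and cabinet above 25 N).
It fails at once if the tray, mouse, bottle or canister is shifted by more than 20 mm (distance of any of tray, mouse, oil, canister from where it was at the start of the episode above 0.02 m).
It also fails if it takes over 72 s, if anything falls off the work surface, if the arm or the gripper's body presses on something with over 40 N, if the wrist force passes 120 N, or if a joint passes its speed limit or range.

## Working session

There is one attempt and no reset: what is moved stays moved. The work goes in short steps, Python scripts to look and compute and a tool call to move; the robot and the scene stay as the last step left them, time stands still between calls to the robot, and variables do not carry over. Pictures are saved under pics/ and viewed, at most 10 in all, crops included, and the job is handed in when it is done.

Besides the shell and the picture viewer there is one more tool, called after ">>>" as name([rows], argument=value, ...), one row to a line, values as JSON. step_arm: Moves the arm, as the interface text tells. Its arguments: {"type":"object","properties":{"commands":{"type":"array"},"gripper":{"type":"number"},"force":{"type":"number"}},"required":["commands"]}

```bash
mkdir -p pics; ls
python3 - <<'E'
from bench import ctrl
import cv2,numpy as np
s=ctrl.get_state();print(s)
for n in("side","top"):
    im=ctrl.get_image(n);cv2.imwrite(f"pics/{n}0.png",im[...,::-1]);print(n,ctrl.camera_model(n))
print(ctrl.camera_model("wrist"))
E
```

```text
pics
{'time': 0.0, 'joint_positions': array([ 1.14710853,  0.32182905, -0.07011988,  1.45168794,  0.02259067,
        1.37079225, -0.05691124]), 'qd': array([-7.48141096e-05,  3.25692838e-04, -1.42979381e-04,  2.25721956e-03,
       -7.92021768e-04, -1.74226362e-03,  1.29396686e-03]), 'joint_torque': array([ 1.48043564e-04, -4.91282880e+01, -4.03704699e-01, -3.12534606e+01,
       -6.39087427e-02,  4.35312814e-02,  2.01410489e-04]), 'position': array([ 0.27529076, -0.58818698,  0.21215138]), 'tool_rot': array([-3.06479137e+00, -6.81870458e-01,  7.77573260e-04]), 'ft_force': array([ 0.03629937,  0.34867012, -0.12199804]), 'torque': array([-0.01221279,  0.02104555,  0.05279829]), 'grip_force': 0.0, 'grip_width': 0.9995903057036727}
side {'fx': 450.20222978276365, 'fy': 450.20222978276365, 'cx': 319.32879559267946, 'cy': 234.9163943289836, 'R': array([[-0.90729597, -0.42017289,  0.01639411],
       [-0.23747346,  0.4798312 , -0.84461138],
       [ 0.3470164 , -0.77020566, -0.53512882]]), 't': array([0.48484729, 0.25444745, 0.73799231])}
top {'fx': 503.0043966200578, 'fy': 503.0043966200578, 'cx': 317.5907148675502, 'cy': 242.03388635497586, 'R': array([[-0.0128249 , -0.99970512,  0.02062028],
       [-0.98386635,  0.00893615, -0.17868169],
       [ 0.17844474, -0.02257917, -0.98369083]]), 't': array([-0.0042264 ,  0.54904807,  1.01107496])}
{'fx': 354.5875566149355, 'fy': 354.5875566149355, 'cx': 319.42177547322115, 'cy': 239.67536968578187, 'T_tool_cam': array([[-4.57145006e-04, -9.57531542e-01, -2.88328175e-01,
         8.00313403e-02],
       [ 9.99999594e-01, -2.13988669e-04, -8.74850059e-04,
         7.94649084e-04],
       [ 7.75997564e-04, -2.88328458e-01,  9.57531252e-01,
        -1.71984275e-01],
       [ 0.00000000e+00,  0.00000000e+00,  0.00000000e+00,
         1.00000000e+00]])}
```

View pics/top0.png

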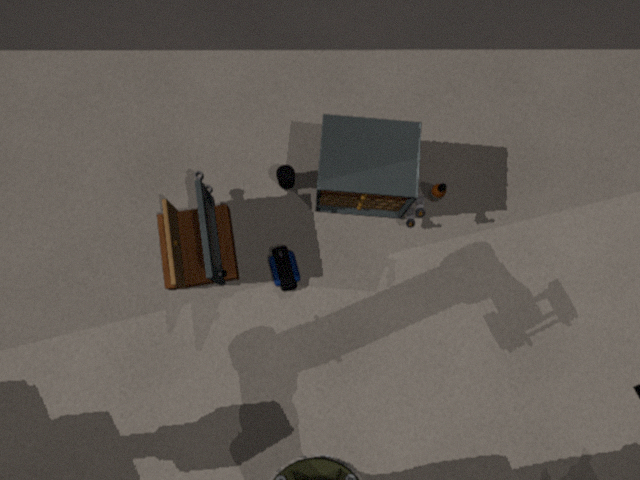

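View pics/side0.png

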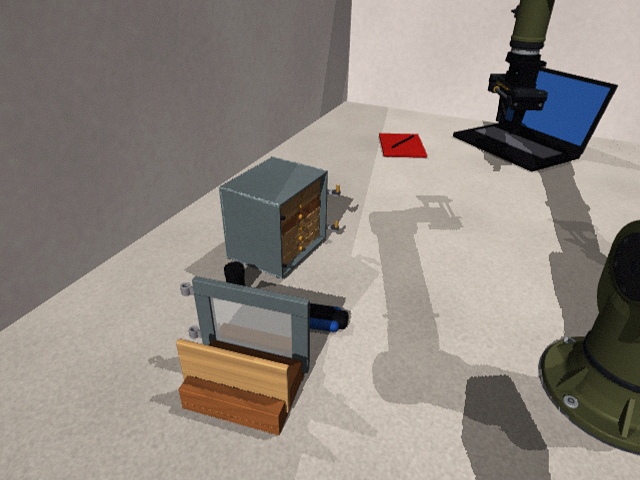

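The top view shows the door in the stand's right groove, spanning about (200,175) to (221,278), with its knuckles at the far end and the knob on the right. The cabinet roof is at (322,115)–(421,121)–(418,199)–(318,191), with the pins near (420,212) and (410,223). The side view agrees with this.

```bash
cat > h.py <<'E'
from bench import ctrl
import cv2,numpy as np
from scipy.spatial.transform import Rotation as Ro
def ray(n,u,v,s=None):
    m=ctrl.camera_model(n); d=np.array([(u-m['cx'])/m['fx'],(v-m['cy'])/m['fy'],1.])
    if n=='wrist':
        T=m['T_tool_cam'];R=Ro.from_rotvec(s['tool_rot']).as_matrix()
        return R@T[:3,3]+s['position'],R@T[:3,:3]@d
    return -m['R'].T@m['t'],m['R'].T@d
def onz(n,u,v,z,s=None):
    o,d=ray(n,u,v,s);return o+d*(z-o[2])/d[2]
def two(a,b):
    (o,d),(p,e)=a,b
    k=np.linalg.lstsq(np.c_[d,-e],p-o,rcond=None)[0];A=o+d*k[0];B=p+e*k[1]
    return (A+B)/2,np.linalg.norm(A-B)
E
python3 - <<'E'
from h import *
im=cv2.imread('pics/top0.png')
c=np.clip(im[100:300,150:450].astype(float)*1.7,0,255).astype(np.uint8)
cv2.imwrite('pics/c1.png',cv2.resize(c,None,fx=2.66,fy=2.66,interpolation=cv2.INTER_CUBIC))
for n,u,v,z in [('c1',322,115,.19),('c2',421,121,.19),('c3',418,199,.19),('c4',318,191,.19),('dfar',203,178,.165),('dnear',216,277,.165),('mouse',284,268,.03),('oil',439,190,.07),('can',286,176,.062)]:
    print(n,onz('top',u,v,z).round(4))
E
```

```text
c1 [ 0.7703 -0.0186  0.19  ]
c2 [ 0.7574 -0.2083  0.19  ]
c3 [ 0.6032 -0.195   0.19  ]
c4 [ 0.6199 -0.009   0.19  ]
dfar [0.6543 0.2097 0.165 ]
dnear [0.4642 0.1806 0.165 ]
mouse [0.4971 0.0614 0.03  ]
oil [ 0.6549 -0.2684  0.07  ]
can [0.6903 0.0555 0.062 ]
```

View pics/c1.png

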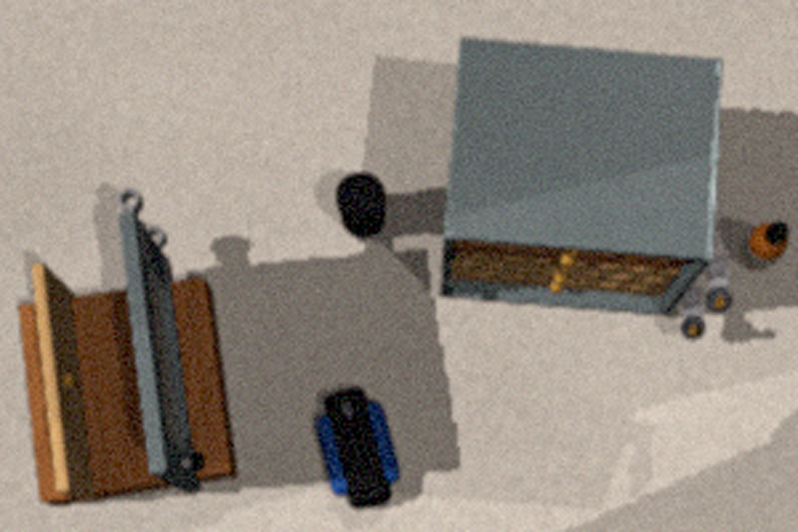

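The enlarged crop shows the roof corners, the two dark discs with brass pins at crop (718,299) and (692,326), and the door's top edge from (129,211) to (155,472).

Run:
```python
from h import *
g=lambda x,y,z:onz('top',x/2.66+150,y/2.66+100,z)
C=np.array([g(461,38,.19),g(721,60,.19),g(712,260,.19),g(444,240,.19)])
print(C.round(4)); c=C.mean(0)
ex=(C[0]+C[1]-C[2]-C[3]);ey=(C[0]+C[3]-C[1]-C[2])
print('size',np.linalg.norm(ex)/2,np.linalg.norm(ey)/2)
yx=np.arctan2(ex[1],ex[0]);yy=np.arctan2(-ey[0],ey[1]);print(np.degrees([yx,yy]))
y=(yx*150+yy*190)/340
R=np.array([[np.cos(y),-np.sin(y)],[np.sin(y),np.cos(y)]])
print('c',c,'hinge from cab',R@[-.089,-.112]+c[:2])
print('pin hi',g(718,299,.150),'lo',g(692,326,.055))
f=g(129,211,.165);n=g(155,472,.165);print('door',f,n,np.linalg.norm(f-n),'mid',(f+n)/2,'yaw of -y axis',np.degrees(np.arctan2(*(f-n)[[1,0]])))
print('knuckle hi',g(131,201,.146))
s=ctrl.get_state();print(Ro.from_rotvec(s['tool_rot']).as_matrix().round(3))
```

```text
[[ 0.7718 -0.0212  0.19  ]
 [ 0.7543 -0.2082  0.19  ]
 [ 0.6056 -0.1945  0.19  ]
 [ 0.6214 -0.007   0.19  ]]
size 0.15016935554083397 0.18800062555827274
[-5.32153088 -5.08125479]
c [ 0.68825485 -0.10772069  0.19      ] hinge from cab [ 0.58949331 -0.2112154 ]
pin hi [ 0.5871819 -0.2066709  0.15     ] lo [ 0.5881615  -0.20696525  0.055     ]
door [0.65173263 0.21820999 0.165     ] [0.46352121 0.19477514 0.165     ] 0.1896647860356047 mid [0.55762692 0.20649257 0.165     ] yaw of -y axis 7.097565365086708
knuckle hi [0.66533099 0.22116196 0.146     ]
[[ 0.906  0.424 -0.001]
 [ 0.424 -0.906  0.002]
 [-0.    -0.002 -1.   ]]
```

>>> step_arm([
  {"travel":[0.035,-0.027,0],"turn":[0,0,6]},
  {"travel":[0.07,-0.054,0],"turn":[0,0,12]},
  {"travel":[0.105,-0.081,0],"turn":[0,0,18]},
  {"travel":[0.14,-0.108,0],"turn":[0,0,24]},
  {"travel":[0.174,-0.135,0],"turn":[0,0,30]},
])

```text
time: 0.6
position: [0.3764, -0.3907, 0.2129]
tool_rot: [-3.138, 0.141, 0.001]
ft_force: [1.4, -0.5, 0.2]
grip_width: 1.005
grip_force: 0.0
```

>>> step_arm([
  {"travel":[0.017,-0.04,0.008]},
  {"travel":[0.034,-0.08,0.016]},
  {"travel":[0.051,-0.12,0.025]},
  {"travel":[0.068,-0.16,0.033]},
  {"travel":[0.082,-0.201,0.041]},
])

```text
$.commands[0]: bad value
```

>>> step_arm([
  {"travel":[0,0,0]},
  {"travel":[0,0,0]},
])

```text
$.commands[0]: bad value
```

Run:
```python
from h import *
s=ctrl.get_state();im=ctrl.get_image('wrist')[...,::-1]
np.save('s1.npy',np.r_[s['position'],s['tool_rot']]);cv2.imwrite('pics/w1.png',im)
print(s['position'],s['tool_rot'],s['ft_force'])
cv2.imwrite('pics/w1c.png',cv2.resize(im[0:300,120:520],(800,600),interpolation=cv2.INTER_CUBIC))
```

```text
[ 0.37640934 -0.39068022  0.21286575] [-3.13805363e+00  1.41206107e-01  6.06765391e-04] [ 1.39026755 -0.4634208   0.23341595]
```

View pics/w1c.png

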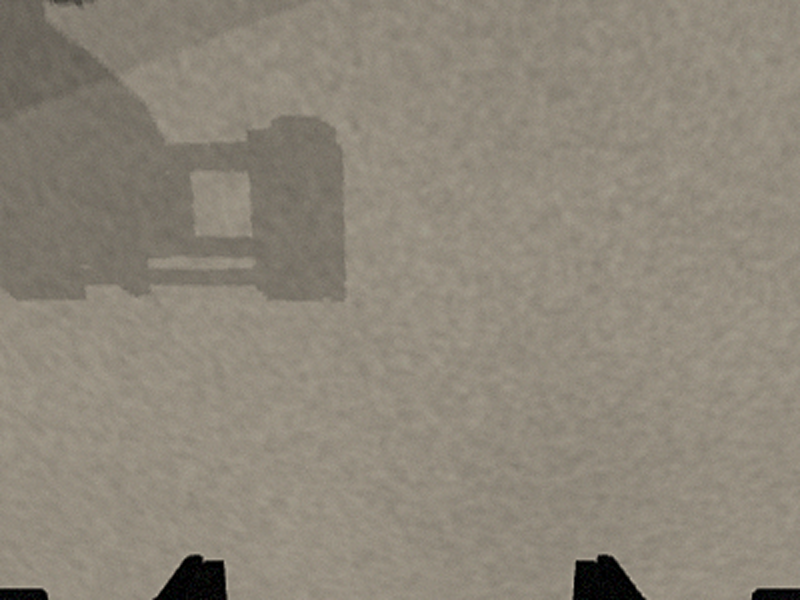

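The move was refused because each row needs a "turn", so the picture shows only bare table and the fingers. I'll repeat the move with turns included.

>>> step_arm([
  {"travel":[0.017,-0.04,0.008],"turn":[0,0,0]},
  {"travel":[0.034,-0.08,0.016],"turn":[0,0,0]},
  {"travel":[0.051,-0.12,0.025],"turn":[0,0,0]},
  {"travel":[0.068,-0.16,0.033],"turn":[0,0,0]},
  {"travel":[0.082,-0.201,0.041],"turn":[0,0,0]},
])

```text
time: 1.15
position: [0.4753, -0.198, 0.1717]
tool_rot: [3.139, -0.134, -0.0]
ft_force: [0.7, 0.2, -0.4]
grip_width: 0.995
grip_force: 0.0
```

>>> step_arm([
  {"travel":[0,0,0],"turn":[0,0,0]},
  {"travel":[0,0,0],"turn":[0,0,0]},
])

```text
time: 1.35
position: [0.4748, -0.1985, 0.1718]
tool_rot: [3.139, -0.13, -0.002]
ft_force: [-0.2, -1.1, -0.4]
grip_width: 1.0
grip_force: 0.0
```

```bash
cat > look.py <<'E'
import sys
from h import *
n=sys.argv[1]
s=ctrl.get_state();im=ctrl.get_image('wrist')[...,::-1]
np.save(n+'.npy',np.r_[s['position'],s['tool_rot']]);cv2.imwrite(f'pics/{n}.png',im)
print(s['time'],s['position'].round(4),s['tool_rot'].round(4),s['ft_force'].round(2))
x0=int(sys.argv[2]) if len(sys.argv)>2 else 220;y0=0
cv2.imwrite(f'pics/{n}c.png',cv2.resize(im[y0:y0+150,x0:x0+200],(800,600),interpolation=cv2.INTER_CUBIC))
E
python3 look.py w2
```

```text
1.35 [ 0.4748 -0.1985  0.1718] [ 3.1389e+00 -1.2950e-01 -1.7000e-03] [-0.21 -1.07 -0.37]
```

View pics/w2c.png

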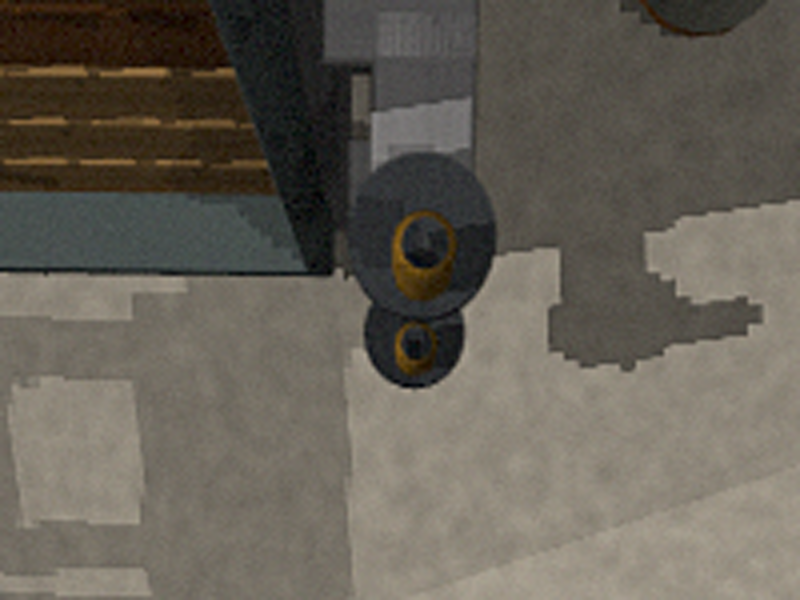

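The wrist view shows the upper disc centred at crop (421,235) with its pin top at (426,243), and the lower disc at (414,337) with its pin top at (415,345).

Run:
```python
from h import *
a=np.load('w2.npy');s=dict(position=a[:3],tool_rot=a[3:])
for n,x,y,z in [('dh',421,235,.135),('ph',426,243,.153),('dl',414,337,.04),('pl',415,345,.058)]:
    print(n,onz('wrist',220+x/4,y/4,z,s).round(4))
R=Ro.from_rotvec(a[3:]).as_matrix();print(R.round(3))
# go to door grasp: TCP offset (world) and in tool axes
t=np.array([.5576,.2065,.26]);print(R.T@(t-a[:3]))
```

```text
dh [ 0.5922 -0.2115  0.135 ]
ph [ 0.588  -0.2115  0.153 ]
dl [ 0.591  -0.2115  0.04  ]
pl [ 0.5875 -0.2112  0.058 ]
[[ 0.997 -0.082 -0.001]
 [-0.082 -0.997  0.   ]
 [-0.001  0.    -1.   ]]
[ 0.04905026 -0.41044058 -0.08831899]
```

>>> step_arm([
  {"travel":[0,0,-0.045],"turn":[0,0,0]},
  {"travel":[0,-0.03,-0.08],"turn":[0,0,-3]},
  {"travel":[0.01,-0.08,-0.088],"turn":[0,0,-6]},
  {"travel":[0.02,-0.13,-0.088],"turn":[0,0,-9]},
  {"travel":[0.025,-0.175,-0.088],"turn":[0,0,-12]},
])

```text
time: 1.9
position: [0.5155, -0.0278, 0.2612]
tool_rot: [3.135, 0.191, 0.003]
ft_force: [0.2, 0.6, -0.9]
grip_width: 1.001
grip_force: 0.0
```

```bash
cat > to.py <<'E'
import sys
from h import *
# world target x y z yaw(tool x, deg) -> tool-frame travel and z turn
s=ctrl.get_state();R=Ro.from_rotvec(s['tool_rot']).as_matrix();t=np.array(list(map(float,sys.argv[1:4])))
y=np.degrees(np.arctan2(R[1,0],R[0,0]));print('t',s['time'],'pos',s['position'].round(4),'yaw',y.round(2),'F',s['ft_force'].round(1))
print('travel',(R.T@(t-s['position'])).round(4),'turnz',(y-float(sys.argv[4])).round(2),'tilt',(R.T@[0,0,-1]).round(4))
E
python3 to.py .5576 .204 .26 7.1
```

```text
t 1.9 pos [ 0.5155 -0.0278  0.2612] yaw 6.97 F [ 0.2  0.6 -0.9]
travel [ 0.0699 -0.225   0.0011] turnz -0.13 tilt [-0.002 -0.001  1.   ]
```

>>> step_arm([
  {"travel":[0.014,-0.045,0],"turn":[0,0,0]},
  {"travel":[0.028,-0.09,0],"turn":[0,0,0]},
  {"travel":[0.042,-0.135,0],"turn":[0,0,0]},
  {"travel":[0.056,-0.18,0],"turn":[0,0,0]},
  {"travel":[0.07,-0.225,0],"turn":[0,0,0]},
])

```text
time: 2.4
position: [0.5578, 0.2038, 0.2604]
tool_rot: [3.135, 0.187, 0.001]
ft_force: [1.0, -1.6, -0.2]
grip_width: 1.001
grip_force: 0.0
```

>>> step_arm([
  {"travel":[0,0,0],"turn":[0,0,0]},
  {"travel":[0,0,0],"turn":[0,0,0]},
])

```text
time: 2.6
position: [0.5569, 0.204, 0.2598]
tool_rot: [3.135, 0.194, -0.001]
ft_force: [0.8, -1.3, -0.4]
grip_width: 0.996
grip_force: 0.0
```

```bash
python3 look.py w3
python3 - <<'E'
import cv2
im=cv2.imread('pics/w3.png');cv2.imwrite('pics/w3b.png',im)
E
```

```text
2.6 [0.5569 0.204  0.2598] [ 3.1351e+00  1.9440e-01 -1.3000e-03] [ 0.77 -1.31 -0.43]
```

View pics/w3b.png

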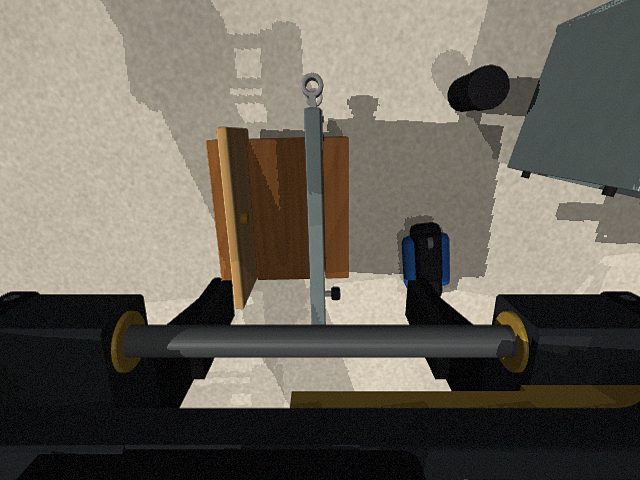

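The wrist view shows the door top's far edge centred at (313.5,108), with the strip running on to (318.5,322), and the upper knuckle ring at (313,85).

```bash
python3 - <<'E'
from h import *
a=np.load('w3.npy');s=dict(position=a[:3],tool_rot=a[3:])
f=onz('wrist',313.5,108,.165,s);n=onz('wrist',318.3,320,.165,s);k=onz('wrist',313,85,.146,s)
d=(f-n)/np.linalg.norm(f-n);print(f,n,k,np.degrees(np.arctan2(d[1],d[0])),'grip',f-d*.095)
E
python3 to.py .557 .2045 .159 7
```

```text
[0.65260713 0.21977241 0.165     ] [0.48632586 0.19588126 0.165     ] [0.66964747 0.22248704 0.146     ] 8.17625505332476 grip [0.55857278 0.20626163 0.165     ]
t 2.65 pos [0.5572 0.2024 0.2598] yaw 6.94 F [0.  0.4 0.4]
travel [ 1.000e-04 -2.300e-03  1.008e-01] turnz -0.06 tilt [ 6.0e-04 -1.4e-03  1.0e+00]
```

>>> step_arm([
  {"travel":[0.002,-0.0035,0.03],"turn":[0,0,-0.9]},
  {"travel":[0.002,-0.0035,0.065],"turn":[0,0,-0.9]},
  {"travel":[0.002,-0.0035,0.09],"turn":[0,0,-0.9]},
  {"travel":[0.002,-0.0035,0.107],"turn":[0,0,-0.9]},
  {"travel":[0.002,-0.0035,0.107],"turn":[0,0,-0.9]},
])

```text
time: 3.15
position: [0.5572, 0.2039, 0.1505]
tool_rot: [3.131, 0.211, -0.007]
ft_force: [0.2, 0.4, 0.2]
grip_width: 1.0
grip_force: 0.0
```

>>> step_arm([
  {"travel":[0,0,0],"turn":[0,0,0]},
  {"travel":[0,0,0],"turn":[0,0,0]},
  {"travel":[0,0,0],"turn":[0,0,0]},
  {"travel":[0,0,0],"turn":[0,0,0]},
  {"travel":[0,0,0],"turn":[0,0,0]},
], gripper=0, force=30)

```text
time: 3.65
position: [0.5582, 0.2085, 0.1537]
tool_rot: [3.134, 0.219, 0.001]
ft_force: [-0.7, -0.6, -0.6]
grip_width: 0.629
grip_force: 0.0
```

>>> step_arm([
  {"travel":[0,0,0],"turn":[0,0,0]},
  {"travel":[0,0,0],"turn":[0,0,0]},
  {"travel":[0,0,0],"turn":[0,0,0]},
])

```text
time: 3.95
position: [0.5579, 0.2084, 0.1532]
tool_rot: [3.134, 0.219, -0.0]
ft_force: [0.4, 0.0, -0.8]
grip_width: 0.357
grip_force: 0.0
```

>>> step_arm([
  {"travel":[0,0,0],"turn":[0,0,0]},
  {"travel":[0,0,0],"turn":[0,0,0]},
  {"travel":[0,0,0],"turn":[0,0,0]},
])

```text
time: 4.25
position: [0.558, 0.2083, 0.1532]
tool_rot: [3.134, 0.219, -0.0]
ft_force: [0.1, -0.2, 0.0]
grip_width: 0.13
grip_force: 30.0
```

>>> step_arm([
  {"travel":[0,0,0],"turn":[0,0,0]},
  {"travel":[0,0,0],"turn":[0,0,0]},
])

```text
time: 4.45
position: [0.558, 0.2084, 0.1532]
tool_rot: [3.134, 0.219, -0.0]
ft_force: [0.4, -0.3, -0.5]
grip_width: 0.125
grip_force: 30.0
```

>>> step_arm([
  {"travel":[0,0,-0.01],"turn":[0,0,0]},
  {"travel":[0,0,-0.025],"turn":[0,0,0]},
  {"travel":[0,0,-0.045],"turn":[0,0,0]},
  {"travel":[0,0,-0.065],"turn":[0,0,0]},
  {"travel":[0,0,-0.085],"turn":[0,0,0]},
])

```text
time: 4.95
position: [0.558, 0.2086, 0.2402]
tool_rot: [-3.134, -0.219, -0.001]
ft_force: [0.4, 0.3, -3.2]
grip_width: 0.123
grip_force: 30.0
```

>>> step_arm([
  {"travel":[0,0,0],"turn":[0,0,0]},
  {"travel":[0,0,0],"turn":[0,0,0]},
  {"travel":[0,0,0],"turn":[0,0,0]},
])

```text
time: 5.25
position: [0.5573, 0.208, 0.2371]
tool_rot: [3.133, 0.219, -0.003]
ft_force: [-0.8, 0.4, -3.5]
grip_width: 0.124
grip_force: 30.0
```

```bash
python3 look.py w4; python3 to.py .43 -.19 .24 -5
```

```text
5.25 [0.5573 0.208  0.2371] [ 3.1333e+00  2.1870e-01 -3.1000e-03] [-0.8   0.37 -3.52]
t 5.3 pos [0.5573 0.208  0.2369] yaw 7.98 F [-0.6 -0.2 -2.3]
travel [-0.1814  0.3765 -0.0025] turnz 12.98 tilt [ 2.3e-03 -5.0e-04  1.0e+00]
```

View pics/w4.png

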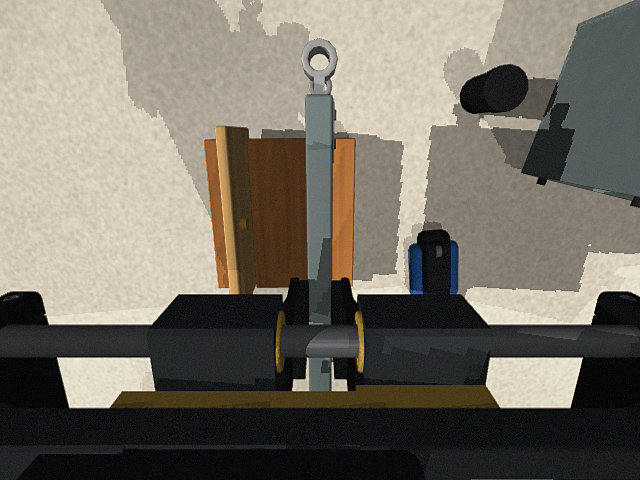

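The door is held with its strip centred at column 319, its far edge at row 95, and the knuckle ring at (319.5,58.5).

Run:
```python
from h import *
m=ctrl.camera_model('wrist');T=m['T_tool_cam']
def tp(u,v,z):
    d=T[:3,:3]@[(u-m['cx'])/m['fx'],(v-m['cy'])/m['fy'],1.];o=T[:3,3];return o+d*(z-o[2])/d[2]
print('knuckle top',tp(319.5,58.5,.007),'edge',tp(319,95,-.012),'near strip',tp(320.5,270,-.012))
# pin in tool frame of w2 view
print('pin in w2 tool frame',tp(220+426/4,243/4,.1718-.153),'disc',tp(220+421/4,235/4,.1718-.135))
im=cv2.imread('pics/w4.png')[30:110,270:370];g=cv2.cvtColor(im,cv2.COLOR_BGR2GRAY)
c=cv2.HoughCircles(cv2.GaussianBlur(g,(3,3),0),cv2.HOUGH_GRADIENT,1,8,param1=80,param2=12,minRadius=7,maxRadius=22)
print(c[0][:5]+[270,30,0])
```

```text
knuckle top [0.11273717 0.00046018 0.007     ] edge [ 0.09542375  0.00025127 -0.012     ] near strip [ 0.01669723  0.00091398 -0.012     ]
pin in w2 tool frame [0.11388523 0.00387025 0.0188    ] disc [0.11802755 0.00351498 0.0368    ]
[[315.5         54.5         15.80000019]
 [317.5         65.5         18.10000038]
 [320.5         84.5         11.80000019]
 [317.5        102.5         13.39999962]
 [324.5         53.5         12.19999981]]
```

>>> step_arm([
  {"travel":[-0.02,0.02,0],"turn":[0,0,1]},
  {"travel":[-0.05,0.05,0],"turn":[0,0,3]},
  {"travel":[-0.075,0.09,0],"turn":[0,0,5]},
  {"travel":[-0.09,0.135,0],"turn":[0,0,7]},
  {"travel":[-0.1,0.18,0],"turn":[0,0,9]},
])

```text
time: 5.8
position: [0.4823, 0.0147, 0.2376]
tool_rot: [3.14, -0.029, -0.001]
ft_force: [0.8, -0.5, -3.2]
grip_width: 0.121
grip_force: 30.0
```

```bash
python3 to.py .43 -.19 .24 -5
```

```text
t 5.8 pos [0.4823 0.0147 0.2376] yaw -1.06 F [ 0.8 -0.5 -3.2]
travel [-0.0485  0.2056 -0.0022] turnz 3.94 tilt [ 9.e-04 -1.e-03  1.e+00]
```

>>> step_arm([
  {"travel":[-0.012,0.045,0],"turn":[0,0,1]},
  {"travel":[-0.024,0.09,0],"turn":[0,0,2]},
  {"travel":[-0.036,0.135,0],"turn":[0,0,3]},
  {"travel":[-0.046,0.18,0.01],"turn":[0,0,4]},
  {"travel":[-0.048,0.214,0.03],"turn":[0,0,4]},
])

```text
time: 6.3
position: [0.431, -0.2006, 0.2087]
tool_rot: [3.136, -0.143, 0.002]
ft_force: [1.1, -0.5, -3.4]
grip_width: 0.124
grip_force: 30.0
```

>>> step_arm([
  {"travel":[0,0,0.015],"turn":[0,0,0]},
  {"travel":[0,0,0.022],"turn":[0,0,0]},
  {"travel":[0,0,0.022],"turn":[0,0,0]},
  {"travel":[0,0,0.022],"turn":[0,0,0]},
])

```text
time: 6.7
position: [0.4327, -0.1958, 0.1866]
tool_rot: [3.139, -0.134, 0.0]
ft_force: [0.2, -0.2, -2.2]
grip_width: 0.13
grip_force: 30.0
```

```bash
python3 to.py .4757 -.201 .182 -5
```

```text
t 6.7 pos [ 0.4327 -0.1958  0.1866] yaw -4.89 F [ 0.2 -0.2 -2.2]
travel [0.0433 0.0015 0.0046] turnz 0.11 tilt [-3.e-04 -1.e-04  1.e+00]
```

>>> step_arm([
  {"travel":[0.01,0.001,0.004],"turn":[0,0,0]},
  {"travel":[0.02,0.001,0.004],"turn":[0,0,0]},
  {"travel":[0.02,0.001,0.004],"turn":[0,0,0]},
  {"travel":[0.02,0.001,0.004],"turn":[0,0,0]},
  {"travel":[0.02,0.001,0.004],"turn":[0,0,0]},
])

```text
time: 7.2
position: [0.452, -0.1996, 0.1823]
tool_rot: [3.139, -0.137, -0.0]
ft_force: [0.6, -0.1, -2.8]
grip_width: 0.123
grip_force: 30.0
```

```bash
python3 look.py w5;python3 to.py .4757 -.201 .182 -5
```

```text
7.2 [ 0.452  -0.1996  0.1823] [ 3.1385e+00 -1.3720e-01 -4.0000e-04] [ 0.61 -0.06 -2.77]
t 7.25 pos [ 0.4519 -0.1996  0.1822] yaw -5.02 F [-0.9  0.  -3.2]
travel [ 0.0239 -0.0007  0.0002] turnz -0.02 tilt [ 2.e-04 -1.e-04  1.e+00]
```

View pics/w5c.png

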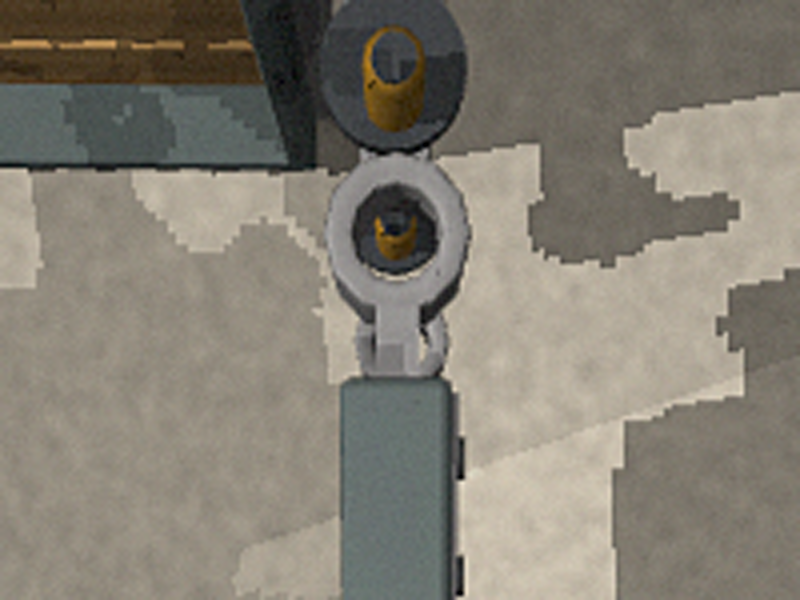

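The view shows the knuckle ring at crop (397,230), the upper pin top at (396,56), and the lower pin through the bore at (396,222).

Run:
```python
from h import *
m=ctrl.camera_model('wrist');T=m['T_tool_cam']
def tp(x,y,z):
    u,v=220+x/4,y/4
    d=T[:3,:3]@[(u-m['cx'])/m['fx'],(v-m['cy'])/m['fy'],1.];o=T[:3,3];return (o+d*(z-o[2])/d[2]).round(4)
print('kn',tp(397,230,.007),'pin',tp(396,56,.0293),'pinlow',tp(396,222,.1243),'disc',tp(395,68,.0473),'edge',tp(397,379,-.012),tp(397,600,-.012))
```

```text
kn [1.132e-01 1.000e-04 7.000e-03] pin [0.1369 0.     0.0293] pinlow [ 0.1361 -0.0002  0.1243] disc [ 0.1405 -0.0002  0.0473] edge [ 0.0956  0.0001 -0.012 ] [ 0.0731  0.0001 -0.012 ]
```

>>> step_arm([
  {"travel":[0.008,0,0],"turn":[0,0,0]},
  {"travel":[0.016,0,0],"turn":[0,0,0]},
  {"travel":[0.024,0,0],"turn":[0,0,0]},
  {"travel":[0.024,0,0],"turn":[0,0,0]},
  {"travel":[0.024,0,0],"turn":[0,0,0]},
])

```text
time: 7.75
position: [0.476, -0.2016, 0.182]
tool_rot: [-3.138, 0.137, 0.001]
ft_force: [-0.7, -0.0, -2.9]
grip_width: 0.129
grip_force: 30.0
```

>>> step_arm([
  {"travel":[0,0,0.002],"turn":[0,0,0]},
  {"travel":[0,0,0.004],"turn":[0,0,0]},
  {"travel":[0,0,0.005],"turn":[0,0,0]},
  {"travel":[0,0,0.006],"turn":[0,0,0]},
  {"travel":[0,0,0.006],"turn":[0,0,0]},
])

```text
time: 8.25
position: [0.4758, -0.2017, 0.1761]
tool_rot: [3.139, -0.138, -0.0]
ft_force: [-0.4, -0.7, -2.1]
grip_width: 0.126
grip_force: 30.0
```

```bash
python3 look.py w6;python3 to.py .4757 -.201 .182 -5
```

```text
8.25 [ 0.4758 -0.2017  0.1761] [ 3.1385e+00 -1.3760e-01 -4.0000e-04] [-0.41 -0.7  -2.09]
t 8.3 pos [ 0.4758 -0.2017  0.1762] yaw -5.02 F [ 0.1 -0.5 -2.8]
travel [-0.0002 -0.0007 -0.0058] turnz -0.02 tilt [ 1.e-04 -1.e-04  1.e+00]
```

>>> step_arm([
  {"travel":[0,0,0.001],"turn":[0,0,0]},
  {"travel":[0,0,0.0015],"turn":[0,0,0]},
  {"travel":[0,0,0.002],"turn":[0,0,0]},
  {"travel":[0,0,0.002],"turn":[0,0,0]},
])

```text
time: 8.7
position: [0.4759, -0.2017, 0.1742]
tool_rot: [3.139, -0.137, -0.0]
ft_force: [-0.7, 0.1, -3.4]
grip_width: 0.126
grip_force: 30.0
```

>>> step_arm([
  {"travel":[0,0,0.001],"turn":[0,0,0]},
  {"travel":[0,0,0.002],"turn":[0,0,0]},
  {"travel":[0,0,0.002],"turn":[0,0,0]},
])

```text
time: 9.0
position: [0.4758, -0.2017, 0.172]
tool_rot: [-3.139, 0.137, 0.001]
ft_force: [-0.6, -0.6, -4.2]
grip_width: 0.127
grip_force: 30.0
```

>>> step_arm([
  {"travel":[0,0,0.001],"turn":[0,0,0]},
  {"travel":[0,0,0.002],"turn":[0,0,0]},
  {"travel":[0,0,0.003],"turn":[0,0,0]},
  {"travel":[0,0,0.003],"turn":[0,0,0]},
])

```text
time: 9.4
position: [0.4758, -0.2017, 0.169]
tool_rot: [-3.139, 0.137, 0.0]
ft_force: [-0.1, -0.6, -2.9]
grip_width: 0.122
grip_force: 30.0
```

>>> step_arm([
  {"travel":[0,0,0.001],"turn":[0,0,0]},
  {"travel":[0,0,0.002],"turn":[0,0,0]},
  {"travel":[0,0,0.003],"turn":[0,0,0]},
  {"travel":[0,0,0.003],"turn":[0,0,0]},
])

```text
time: 9.8
position: [0.4758, -0.2017, 0.1661]
tool_rot: [-3.139, 0.137, 0.0]
ft_force: [-0.8, 0.3, -2.5]
grip_width: 0.126
grip_force: 30.0
```

>>> step_arm([
  {"travel":[0,0,0.001],"turn":[0,0,0]},
  {"travel":[0,0,0.002],"turn":[0,0,0]},
  {"travel":[0,0,0.003],"turn":[0,0,0]},
  {"travel":[0,0,0.004],"turn":[0,0,0]},
  {"travel":[0,0,0.004],"turn":[0,0,0]},
])

```text
time: 10.3
position: [0.4758, -0.2017, 0.162]
tool_rot: [-3.139, 0.137, 0.001]
ft_force: [-0.1, 0.2, -2.6]
grip_width: 0.127
grip_force: 30.0
```

>>> step_arm([
  {"travel":[0,0,0.001],"turn":[0,0,0]},
  {"travel":[0,0,0.0015],"turn":[0,0,0]},
  {"travel":[0,0,0.002],"turn":[0,0,0]},
  {"travel":[0,0,0.002],"turn":[0,0,0]},
])

```text
time: 10.7
position: [0.4759, -0.2017, 0.1602]
tool_rot: [3.139, -0.138, -0.0]
ft_force: [0.1, 0.1, -3.1]
grip_width: 0.124
grip_force: 30.0
```

```bash
python3 look.py w7;python3 to.py .4757 -.201 .158 -5
```

```text
10.7 [ 0.4759 -0.2017  0.1602] [ 3.1386e+00 -1.3760e-01 -2.0000e-04] [ 0.13  0.06 -3.11]
t 10.75 pos [ 0.4759 -0.2017  0.1603] yaw -5.02 F [ 0.3 -0.4 -4. ]
travel [-0.0003 -0.0007  0.0023] turnz -0.02 tilt [ 0.e+00 -1.e-04  1.e+00]
```

View pics/w7c.png

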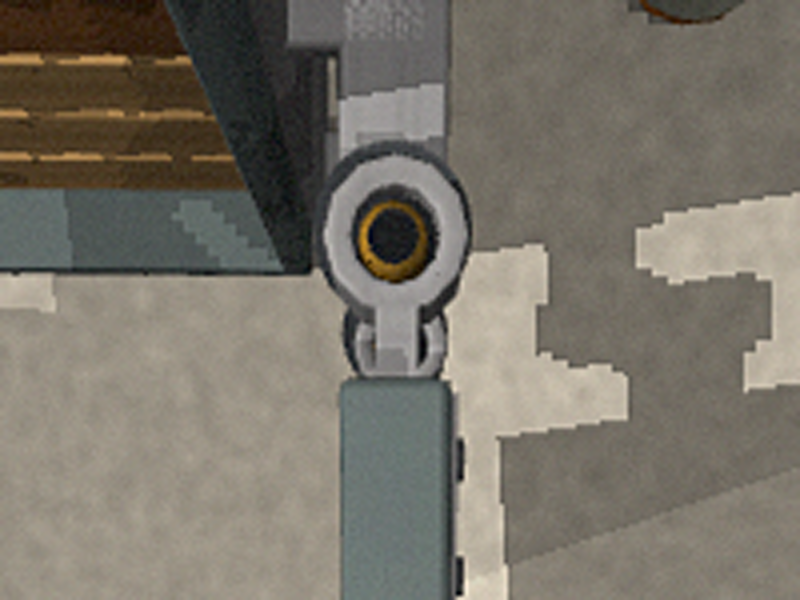

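The pin sits inside the upper knuckle's bore at crop (393,235), with about 2 mm left to the disc. I'll ease it down.

>>> step_arm([
  {"travel":[0,0,0.0005],"turn":[0,0,0]},
  {"travel":[0,0,0.001],"turn":[0,0,0]},
  {"travel":[0,0,0.0015],"turn":[0,0,0]},
  {"travel":[0,0,0.0015],"turn":[0,0,0]},
])

```text
time: 11.15
position: [0.4759, -0.2017, 0.1587]
tool_rot: [3.139, -0.137, -0.0]
ft_force: [-0.4, -0.3, -3.0]
grip_width: 0.123
grip_force: 30.0
```

>>> step_arm([
  {"travel":[0,0,0.0005],"turn":[0,0,0]},
  {"travel":[0,0,0.001],"turn":[0,0,0]},
  {"travel":[0,0,0.001],"turn":[0,0,0]},
])

```text
time: 11.45
position: [0.4759, -0.2018, 0.1578]
tool_rot: [3.138, -0.138, -0.0]
ft_force: [-0.2, -0.1, -2.1]
grip_width: 0.123
grip_force: 30.0
```

>>> step_arm([
  {"travel":[0,0,0.0005],"turn":[0,0,0]},
  {"travel":[0,0,0.0005],"turn":[0,0,0]},
  {"travel":[0,0,0.0005],"turn":[0,0,0]},
])

```text
time: 11.75
position: [0.4757, -0.2018, 0.1574]
tool_rot: [3.138, -0.138, -0.0]
ft_force: [-2.2, -0.8, -1.3]
grip_width: 0.125
grip_force: 30.0
```

>>> step_arm([
  {"travel":[0,0,0.0005],"turn":[0,0,0]},
  {"travel":[0,0,0.0005],"turn":[0,0,0]},
  {"travel":[0,0,0.0005],"turn":[0,0,0]},
])

```text
time: 12.05
position: [0.4756, -0.2018, 0.157]
tool_rot: [3.138, -0.138, -0.001]
ft_force: [-4.5, 0.6, 2.4]
grip_width: 0.124
grip_force: 30.0
```

>>> step_arm([
  {"travel":[0,0,0],"turn":[0,0,0]},
  {"travel":[0,0,0],"turn":[0,0,0]},
  {"travel":[0,0,0],"turn":[0,0,0]},
], force=5, gripper=0)

```text
time: 12.35
position: [0.4758, -0.2018, 0.1569]
tool_rot: [3.138, -0.137, -0.0]
ft_force: [-3.4, 0.4, 1.6]
grip_width: 0.134
grip_force: 5.0
```

>>> step_arm([
  {"travel":[0,0,0],"turn":[0,0,0]},
  {"travel":[0,0,0],"turn":[0,0,0]},
  {"travel":[0,0,0],"turn":[0,0,0]},
  {"travel":[0,0,0],"turn":[0,0,0]},
  {"travel":[0,0,0],"turn":[0,0,0]},
], gripper=0.6)

```text
time: 12.85
position: [0.4762, -0.2017, 0.1567]
tool_rot: [3.139, -0.137, 0.001]
ft_force: [0.0, 0.6, -0.2]
grip_width: 0.503
grip_force: 0.0
```

```bash
python3 look.py w8;python3 to.py .4757 -.201 .158 -5
python3 - <<'E'
from h import *
cv2.imwrite('pics/t8.png',ctrl.get_image('top')[...,::-1])
a=cv2.imread('pics/w7.png').astype(int);b=cv2.imread('pics/w8.png').astype(int)
# ring/edge shift: bright ring mask centroid
for n in 'w7','w8':
    g=cv2.imread(f'pics/{n}.png')
    hsv=cv2.cvtColor(g,cv2.COLOR_BGR2HSV)
    m=((hsv[...,0]>80)&(hsv[...,0]<110)&(hsv[...,1]>40)).astype(np.uint8)[90:200,280:360]
    for r in(10,60,100): 
        x=np.where(m[r])[0]; print(n,r+90,x.min()+280 if len(x) else None,x.max()+280 if len(x) else None)
    c=np.where(m[:,40])[0];print('edge row',c.min()+90)
E
```

```text
12.85 [ 0.4762 -0.2017  0.1567] [ 3.1385e+00 -1.3710e-01  6.0000e-04] [ 0.    0.61 -0.22]
t 12.9 pos [ 0.4761 -0.2017  0.1567] yaw -5.01 F [-0.  -0.2  1.1]
travel [-0.0004 -0.0007 -0.0013] turnz -0.01 tilt [-3.e-04 -1.e-04  1.e+00]
w7 100 None None
w7 150 None None
w7 190 None NoneTraceback (most recent call last):
  File "<stdin>", line 11, in <module>
    return umr_minimum(a, axis, None, out, keepdims, initial, where)
ValueError: zero-size array to reduction operation minimum which has no identity
```

>>> step_arm([
  {"travel":[0,0,-0.02],"turn":[0,0,0]},
  {"travel":[0,0,-0.05],"turn":[0,0,0]},
  {"travel":[-0.015,0.02,-0.05],"turn":[0,0,0]},
  {"travel":[-0.0275,0.045,-0.05],"turn":[0,0,0]},
  {"travel":[-0.0275,0.045,-0.05],"turn":[0,0,0]},
])

```text
time: 13.45
position: [0.4423, -0.2482, 0.2069]
tool_rot: [3.136, -0.147, -0.001]
ft_force: [-0.2, -0.6, -0.4]
grip_width: 0.602
grip_force: 0.0
```

>>> step_arm([
  {"travel":[0,0,0],"turn":[0,0,0]},
  {"travel":[0,0,0],"turn":[0,0,0]},
  {"travel":[0,0,0],"turn":[0,0,0]},
  {"travel":[0,0,0],"turn":[0,0,0]},
  {"travel":[0,0,0],"turn":[0,0,0]},
], gripper=0)

```text
time: 13.95
position: [0.4449, -0.2437, 0.2067]
tool_rot: [-3.139, 0.136, 0.0]
ft_force: [-0.5, 0.3, -0.7]
grip_width: 0.231
grip_force: 0.0
```

```bash
python3 look.py w9;python3 to.py .4455 -.24 .158 -5
python3 - <<'E'
from h import *
im=ctrl.get_image('top')[...,::-1]
c=np.clip(im[150:300,300:500].astype(float)*1.7,0,255).astype(np.uint8)
w=cv2.imread('pics/w9.png')
cv2.imwrite('pics/v9.png',np.hstack([cv2.resize(c,(400,300)),cv2.resize(w,(400,300))]))
E
```

```text
13.95 [ 0.4449 -0.2437  0.2067] [-3.1386e+00  1.3600e-01  1.0000e-04] [-0.48  0.3  -0.67]
t 14.0 pos [ 0.4448 -0.2438  0.2067] yaw -4.97 F [-0.2 -0.7  0.8]
travel [ 0.0004 -0.0038  0.0487] turnz 0.03 tilt [ 0. -0.  1.]
```

View pics/v9.png

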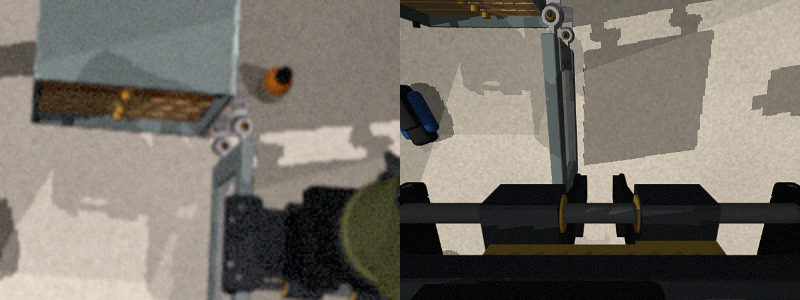

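Both knuckles hang on the pins, with the door open beside the gripper, and the fingers are just right of its outer face. I'll finish closing them, then lower.

>>> step_arm([
  {"travel":[0,0,0],"turn":[0,0,0]},
  {"travel":[0,0,0],"turn":[0,0,0]},
  {"travel":[0,0,0],"turn":[0,0,0]},
  {"travel":[0,0,0.02],"turn":[0,0,0]},
  {"travel":[0,0,0.046],"turn":[0,0,0]},
])

```text
time: 14.55
position: [0.4458, -0.2448, 0.1616]
tool_rot: [3.137, -0.138, 0.005]
ft_force: [0.8, 0.3, -0.1]
grip_width: 0.006
grip_force: 0.0
```

>>> step_arm([
  {"travel":[0,-0.008,0],"turn":[0,0,0]},
  {"travel":[0,-0.016,0],"turn":[0,0,0]},
  {"travel":[0,-0.024,0],"turn":[0,0,0]},
  {"travel":[0,-0.03,0],"turn":[0,0,0]},
  {"travel":[0.001,-0.038,0],"turn":[0,0,0]},
])

```text
time: 15.05
position: [0.4495, -0.206, 0.1618]
tool_rot: [3.138, -0.137, 0.002]
ft_force: [-0.0, -0.1, -1.0]
grip_width: 0.009
grip_force: 0.0
```

>>> step_arm([
  {"travel":[0,-0.012,0],"turn":[0,0,0]},
  {"travel":[0,-0.024,0],"turn":[0,0,0]},
  {"travel":[0,-0.036,0],"turn":[0,0,0]},
  {"travel":[0.003,-0.048,0],"turn":[0,0,0]},
  {"travel":[0.007,-0.06,0],"turn":[0,0,0]},
])

```text
time: 15.55
position: [0.4614, -0.1461, 0.1608]
tool_rot: [3.138, -0.137, 0.0]
ft_force: [1.8, -0.6, -0.3]
grip_width: 0.004
grip_force: 0.0
```

>>> step_arm([
  {"travel":[0.005,-0.011,0],"turn":[0,0,0]},
  {"travel":[0.011,-0.022,0],"turn":[0,0,0]},
  {"travel":[0.018,-0.032,0],"turn":[0,0,0]},
  {"travel":[0.026,-0.042,0],"turn":[0,0,0]},
  {"travel":[0.035,-0.051,0],"turn":[0,0,0]},
])

```text
time: 16.05
position: [0.5013, -0.0987, 0.1607]
tool_rot: [-3.139, 0.137, 0.0]
ft_force: [-1.0, 0.2, 0.2]
grip_width: 0.004
grip_force: 0.0
```

```bash
cat > ang.py <<'E'
from h import *
s=ctrl.get_state();p=s['position'][:2]-[.588,-.2113];e=np.radians(-5.2)
print(s['time'],'cab rel pin',np.array([[np.cos(e),np.sin(e)],[-np.sin(e),np.cos(e)]])@p,s['position'],s['ft_force'].round(1))
E
python3 ang.py
```

```text
16.05 cab rel pin [-0.0965622   0.10432066] [ 0.50129006 -0.098657    0.16070359] [-1.   0.2  0.2]
```

>>> step_arm([
  {"travel":[0.01,-0.007,0],"turn":[0,0,0]},
  {"travel":[0.02,-0.014,0],"turn":[0,0,0]},
  {"travel":[0.03,-0.02,0],"turn":[0,0,0]},
  {"travel":[0.039,-0.025,0],"turn":[0,0,0]},
  {"travel":[0.047,-0.028,0],"turn":[0,0,0]},
])

```text
time: 16.55
position: [0.5506, -0.0752, 0.1606]
tool_rot: [-3.138, 0.137, 0.0]
ft_force: [0.1, -0.3, 0.4]
grip_width: 0.008
grip_force: 0.0
```

>>> step_arm([
  {"travel":[0.005,-0.002,0],"turn":[0,0,0]},
  {"travel":[0.01,-0.002,0],"turn":[0,0,0]},
  {"travel":[0.014,-0.002,0],"turn":[0,0,0]},
  {"travel":[0.014,-0.002,0],"turn":[0,0,0]},
])

```text
time: 16.95
position: [0.5642, -0.0753, 0.1607]
tool_rot: [3.138, -0.138, 0.0]
ft_force: [0.0, 0.5, 0.2]
grip_width: 0.006
grip_force: 0.0
```

```bash
python3 ang.py
```

```text
16.95 cab rel pin [-0.03606813  0.13327005] [ 0.56415892 -0.07530949  0.16069245] [0.  0.5 0.2]
```

>>> step_arm([
  {"travel":[0.003,0,0],"turn":[0,0,0]},
  {"travel":[0.006,0,0],"turn":[0,0,0]},
  {"travel":[0.009,0,0],"turn":[0,0,0]},
  {"travel":[0.012,0,0],"turn":[0,0,0]},
])

```text
time: 17.35
position: [0.576, -0.076, 0.1608]
tool_rot: [3.138, -0.138, 0.0]
ft_force: [-0.1, -1.2, -0.2]
grip_width: 0.003
grip_force: 0.0
```

>>> step_arm([
  {"travel":[0.001,0,0],"turn":[0,0,0]},
  {"travel":[0.002,0,0],"turn":[0,0,0]},
  {"travel":[0.003,0,0],"turn":[0,0,0]},
])

```text
time: 17.65
position: [0.5788, -0.0762, 0.1607]
tool_rot: [3.138, -0.137, -0.0]
ft_force: [-1.1, 0.3, -0.1]
grip_width: 0.005
grip_force: 0.0
```

```bash
cat > door.py <<'E'
from h import *
import sys
im=ctrl.get_image('wrist')[...,::-1];s=ctrl.get_state();cv2.imwrite(f'pics/{sys.argv[1]}.png',im)
E
python3 ang.py
```

```text
17.65 cab rel pin [-0.02142169  0.13368459] [ 0.57878265 -0.0762241   0.16069418] [-1.1  0.3 -0.1]
```

>>> step_arm([
  {"travel":[0.001,0,0],"turn":[0,0,0]},
  {"travel":[0.002,0,0],"turn":[0,0,0]},
  {"travel":[0.003,0,0],"turn":[0,0,0]},
  {"travel":[0.003,0,0],"turn":[0,0,0]},
])

```text
time: 18.05
position: [0.5819, -0.0765, 0.1607]
tool_rot: [3.139, -0.137, 0.0]
ft_force: [0.6, 1.1, 0.3]
grip_width: 0.003
grip_force: 0.0
```

>>> step_arm([
  {"travel":[0.001,0,0],"turn":[0,0,0]},
  {"travel":[0.002,0,0],"turn":[0,0,0]},
  {"travel":[0.002,0,0],"turn":[0,0,0]},
])

```text
time: 18.35
position: [0.5839, -0.0767, 0.1608]
tool_rot: [3.139, -0.137, 0.0]
ft_force: [0.0, 0.7, 0.0]
grip_width: 0.009
grip_force: 0.0
```

>>> step_arm([
  {"travel":[0.0005,0,0],"turn":[0,0,0]},
  {"travel":[0.001,0,0],"turn":[0,0,0]},
  {"travel":[0.0015,0,0],"turn":[0,0,0]},
  {"travel":[0.0015,0,0],"turn":[0,0,0]},
])

```text
time: 18.75
position: [0.5854, -0.0768, 0.1608]
tool_rot: [3.138, -0.138, 0.0]
ft_force: [-0.1, 0.3, 1.0]
grip_width: 0.004
grip_force: 0.0
```

>>> step_arm([
  {"travel":[0.0005,0,0],"turn":[0,0,0]},
  {"travel":[0.001,0,0],"turn":[0,0,0]},
  {"travel":[0.0015,0,0],"turn":[0,0,0]},
  {"travel":[0.0015,0,0],"turn":[0,0,0]},
])

```text
time: 19.15
position: [0.5868, -0.0769, 0.1607]
tool_rot: [3.139, -0.137, 0.0]
ft_force: [-0.1, -0.0, 0.8]
grip_width: 0.006
grip_force: 0.0
```

>>> step_arm([
  {"travel":[0.0005,0,0],"turn":[0,0,0]},
  {"travel":[0.001,0,0],"turn":[0,0,0]},
  {"travel":[0.0015,0,0],"turn":[0,0,0]},
  {"travel":[0.0015,0,0],"turn":[0,0,0]},
])

```text
time: 19.55
position: [0.5883, -0.077, 0.1607]
tool_rot: [-3.139, 0.137, 0.0]
ft_force: [0.7, 0.5, 0.4]
grip_width: 0.003
grip_force: 0.0
```

>>> step_arm([
  {"travel":[0.0005,0,0],"turn":[0,0,0]},
  {"travel":[0.001,0,0],"turn":[0,0,0]},
  {"travel":[0.001,0,0],"turn":[0,0,0]},
])

```text
time: 19.85
position: [0.5893, -0.0771, 0.1608]
tool_rot: [3.139, -0.137, 0.0]
ft_force: [0.0, -0.3, -0.9]
grip_width: 0.006
grip_force: 0.0
```

```bash
python3 ang.py; python3 door.py d1
python3 - <<'E'
from h import *
im=cv2.imread('pics/d1.png')
for u in (250,330,290):
  print(u,[tuple(int(k) for k in im[v,u]) for v in range(170,300,5)])
E
```

```text
19.85 cab rel pin [-0.01081928  0.13372957] [ 0.58934551 -0.07714023  0.16077628] [ 0.  -0.3 -0.9]
250 [(115, 118, 108), (112, 119, 106), (116, 120, 109), (123, 124, 113), (131, 137, 123), (133, 138, 123), (128, 136, 123), (128, 134, 119), (130, 133, 121), (130, 133, 123), (125, 131, 116), (130, 134, 123), (132, 134, 123), (127, 132, 121), (127, 132, 120), (126, 128, 120), (131, 134, 124), (120, 123, 109), (219, 231, 239), (211, 226, 234), (202, 223, 228), (215, 228, 236), (213, 228, 236), (201, 224, 231), (215, 231, 238), (9, 10, 0)]
330 [(154, 156, 143), (153, 157, 143), (135, 138, 126), (131, 131, 120), (128, 129, 118), (130, 133, 121), (79, 81, 74), (72, 72, 67), (74, 77, 68), (74, 72, 67), (77, 79, 71), (76, 77, 72), (74, 77, 71), (73, 74, 69), (77, 72, 64), (79, 80, 72), (74, 76, 69), (74, 77, 68), (217, 229, 236), (215, 229, 237), (211, 227, 234), (221, 231, 239), (56, 60, 64), (6, 11, 10), (18, 19, 25), (15, 16, 16)]
290 [(144, 147, 133), (138, 142, 127), (129, 128, 118), (131, 132, 121), (130, 129, 119), (125, 130, 115), (130, 132, 120), (127, 132, 119), (72, 76, 69), (73, 77, 70), (71, 74, 71), (76, 78, 73), (74, 75, 69), (73, 75, 69), (74, 76, 74), (72, 75, 67), (76, 73, 67), (68, 67, 62), (218, 230, 238), (219, 233, 238), (208, 225, 234), (212, 229, 235), (214, 227, 235), (202, 221, 229), (215, 229, 235), (15, 6, 5)]
```

```bash
cat > edge.py <<'E'
from h import *
s=ctrl.get_state();im=ctrl.get_image('wrist');g=im.astype(int).sum(2)
e=np.radians(-5.2);Q=np.array([[np.cos(e),np.sin(e)],[-np.sin(e),np.cos(e)]])
P=[]
for u in range(215,440,15):
    c=g[:,u]; d=c[4:]-c[:-4]
    v=150+np.argmax(d[150:285])+2
    p=Q@(onz('wrist',u,v,.17,s)[:2]-[.588,-.2113]);P.append(p);print(u,v,p.round(4))
E
python3 edge.py
```

```text
215 257 [0.0114 0.1844]
230 257 [0.0114 0.1771]
245 257 [0.0115 0.1698]
260 258 [0.011  0.1625]
275 255 [0.0125 0.1552]
290 257 [0.0115 0.1479]
305 258 [0.011  0.1406]
320 258 [0.011  0.1333]
335 258 [0.0111 0.126 ]
350 258 [0.0111 0.1187]
365 258 [0.0111 0.1114]
380 258 [0.0111 0.1041]
395 258 [0.0111 0.0968]
410 258 [0.0112 0.0895]
425 258 [0.0112 0.0822]
```

>>> step_arm([
  {"travel":[0.0005,0,0],"turn":[0,0,0]},
  {"travel":[0.001,0,0],"turn":[0,0,0]},
  {"travel":[0.001,0,0],"turn":[0,0,0]},
])

```text
time: 20.25
position: [0.5903, -0.0772, 0.1607]
tool_rot: [3.139, -0.137, -0.0]
ft_force: [0.5, 0.2, 0.0]
grip_width: 0.006
grip_force: 0.0
```

>>> step_arm([
  {"travel":[0.0005,0,0],"turn":[0,0,0]},
  {"travel":[0.001,0,0],"turn":[0,0,0]},
  {"travel":[0.001,0,0],"turn":[0,0,0]},
])

```text
time: 20.55
position: [0.5913, -0.0773, 0.1608]
tool_rot: [3.139, -0.137, 0.0]
ft_force: [-0.1, 0.3, 0.2]
grip_width: 0.003
grip_force: 0.0
```

Run:
```python
from h import *
im=cv2.imread('pics/d1.png')
print(im[252:300:3,250].tolist());print(im[252:300:3,380].tolist())
# side view: project closed-door points and sample
e=np.radians(-5.2);R=np.array([[np.cos(e),-np.sin(e)],[np.sin(e),np.cos(e)]])
m=ctrl.camera_model('side')
def pj(c): # cab frame (x,y,z) with pin at (-.093,-.112)->(.588,-.2113)
    w=np.r_[R@(np.array(c[:2])-[-.093,-.112])+[.588,-.2113],c[2]];k=m['R']@w+m['t'];return (k[0]/k[2]*m['fx']+m['cx'],k[1]/k[2]*m['fy']+m['cy'])
for a in(0,3,6,10,15):
    t=np.radians(a);d=np.array([-np.sin(t),np.cos(t)]);n=np.array([np.cos(t),np.sin(t)])
    h=np.array([-.093,-.112]);f=h+.207*d
    print(a,[np.round(pj((*(f+k*n),z)),1).tolist() for k in(-.006,.006) for z in(.17,.02)])
s=ctrl.get_image('side')[...,::-1];cv2.imwrite('pics/s1.png',s)
print([s[r,255:300:2].sum(1).tolist() if 0 else s[r,255:300:2].astype(int).sum(1).tolist() for r in (200,220,240,255)])
s0=cv2.imread('pics/side0.png').astype(int).sum(2)
print([s0[r,255:300:2].tolist() for r in (200,220,240,255)])
```

```text
[[128, 128, 120], [120, 123, 109], [225, 237, 244], [220, 231, 238], [210, 225, 233], [208, 224, 231], [202, 223, 228], [208, 224, 233], [212, 229, 237], [214, 226, 235], [224, 238, 243], [201, 224, 231], [213, 229, 238], [215, 229, 236], [88, 101, 107], [17, 20, 15]]
[[97, 102, 95], [95, 98, 91], [221, 239, 247], [220, 232, 238], [219, 233, 239], [221, 233, 239], [218, 232, 237], [210, 227, 232], [216, 229, 236], [208, 226, 234], [219, 231, 238], [220, 234, 241], [223, 235, 241], [228, 241, 247], [93, 107, 112], [18, 24, 8]]
0 [[290.2, 217.1], [291.5, 279.3], [285.0, 215.4], [286.7, 277.5]]
3 [[295.2, 218.5], [296.1, 280.9], [289.7, 216.9], [291.1, 279.2]]
6 [[300.3, 219.7], [300.8, 282.2], [294.6, 218.3], [295.6, 280.7]]
10 [[307.4, 221.2], [307.3, 283.8], [301.5, 220.0], [301.9, 282.5]]
15 [[316.6, 222.6], [315.7, 285.5], [310.5, 221.7], [310.1, 284.4]]
[[289, 354, 367, 355, 359, 288, 245, 259, 212, 225, 269, 264, 261, 270, 287, 232, 111, 132, 140, 131, 149, 121, 150], [282, 280, 277, 282, 284, 280, 285, 274, 274, 276, 276, 273, 293, 85, 106, 153, 103, 98, 102, 112, 110, 120, 125], [274, 278, 282, 278, 281, 260, 281, 275, 270, 275, 276, 273, 279, 113, 137, 136, 131, 140, 130, 134, 148, 170, 187], [277, 277, 286, 293, 281, 290, 274, 283, 276, 266, 268, 275, 264, 120, 139, 143, 137, 145, 168, 137, 151, 253, 275]]
[[282, 315, 352, 363, 365, 349, 309, 344, 275, 273, 303, 320, 305, 321, 330, 297, 141, 142, 119, 122, 131, 114, 138], [259, 266, 250, 252, 250, 257, 269, 251, 252, 273, 259, 253, 269, 96, 112, 185, 109, 123, 99, 90, 111, 122, 105], [256, 261, 257, 255, 245, 256, 258, 248, 258, 266, 264, 253, 249, 130, 156, 142, 147, 161, 194, 153, 161, 185, 167], [255, 267, 256, 251, 262, 257, 265, 263, 259, 239, 259, 253, 253, 126, 150, 150, 176, 166, 164, 155, 160, 220, 252]]
```

```bash
python3 - <<'E'
from h import *
for n,a,b in(('side','side0','s1'),('top','top0',None)):
    A=cv2.imread(f'pics/{a}.png')
    if b: B=cv2.imread(f'pics/{b}.png')
    else: B=ctrl.get_image('top')[...,::-1].copy();cv2.imwrite('pics/t1.png',B)
    d=(cv2.absdiff(cv2.blur(A,(3,3)),cv2.blur(B,(3,3))).sum(2)>60).astype(np.uint8)
    k,l,st,ce=cv2.connectedComponentsWithStats(d)
    for i in range(1,k):
        if st[i,4]>60: print(n,st[i].tolist(),B[l==i].mean(0).round(),ce[i].round())
for n in('w9','d1','w3'):
    im=cv2.imread(f'pics/{n}.png');print(n,im[20:250:40,40:640:80].sum(2).tolist())
E
python3 -c "
import cv2,numpy as np
b=cv2.imread('pics/t1.png').astype(int).sum(2)
for r in range(195,330,9): print(r,b[r,330:470:7].tolist())"
```

```text
side [266, 0, 132, 215, 10673] [30. 39. 38.] [312.  96.]
side [481, 0, 81, 157, 5653] [170. 157. 153.] [522.  71.]
side [329, 147, 311, 234, 19816] [136. 144. 151.] [467. 251.]
side [315, 243, 67, 31, 1011] [142. 151. 160.] [352. 256.]
side [547, 267, 15, 48, 206] [117. 124. 132.] [553. 291.]
side [181, 275, 325, 162, 13885] [126. 136. 148.] [308. 349.]
side [148, 279, 50, 45, 1107] [137. 146. 154.] [175. 303.]
side [147, 355, 36, 19, 430] [170. 182. 192.] [166. 363.]
side [310, 392, 67, 45, 470] [193. 204. 214.] [332. 419.]
side [509, 438, 18, 12, 77] [110. 117. 124.] [517. 444.]
side [594, 442, 19, 9, 107] [163. 174. 183.] [603. 447.]
side [532, 446, 60, 19, 678] [132. 141. 149.] [564. 454.]
top [185, 92, 245, 191, 10022] [69. 80. 86.] [303. 189.]
top [330, 135, 310, 345, 32672] [43. 58. 60.] [435. 319.]
top [366, 194, 43, 14, 239] [41. 63. 63.] [383. 199.]
top [198, 210, 14, 67, 336] [20. 38. 63.] [205. 244.]
top [483, 268, 96, 85, 3900] [120. 128. 135.] [528. 313.]
top [191, 300, 23, 51, 242] [122. 130. 138.] [197. 316.]
top [258, 301, 103, 144, 5389] [113. 121. 128.] [307. 352.]
[... 1833 characters left out ...]
33, 148, 174, 178, 181, 174, 167, 158, 124, 140, 128, 107, 252, 238, 247, 269]
276 [361, 365, 374, 363, 121, 159, 171, 190, 179, 144, 167, 170, 145, 133, 120, 96, 238, 258, 262, 270]
285 [366, 353, 369, 357, 169, 140, 168, 164, 181, 175, 181, 152, 152, 113, 113, 83, 93, 240, 256, 270]
294 [394, 391, 390, 394, 246, 147, 178, 187, 189, 179, 162, 179, 153, 138, 124, 108, 65, 258, 251, 253]
303 [373, 380, 379, 390, 305, 126, 166, 180, 172, 176, 156, 150, 154, 149, 134, 73, 107, 262, 259, 257]
312 [349, 337, 353, 351, 382, 165, 150, 165, 181, 184, 183, 169, 132, 151, 115, 95, 91, 265, 255, 263]
321 [356, 389, 356, 346, 402, 131, 142, 167, 186, 188, 175, 165, 150, 162, 131, 112, 85, 365, 384, 395]
```

Run:
```python
from h import *
a=np.load('w9.npy');s=dict(position=a[:3],tool_rot=a[3:])
f=onz('wrist',(546-400)/.625,36/.625,.17,s);n=onz('wrist',(558-400)/.625,184/.625,.17,s);print(f,n,np.degrees(np.arctan2(*(f-n)[[1,0]])))
g=cv2.imread('pics/d1.png')
for v in range(150,300,10): print(v,g[v,150:520:20].astype(int).sum(1).tolist())
m=ctrl.camera_model('wrist')
```

```text
[ 0.56700768 -0.20862873  0.17      ] [ 0.42922    -0.19933984  0.17      ] -3.856732455043816
150 [331, 339, 336, 345, 336, 406, 428, 409, 411, 420, 420, 457, 449, 451, 450, 454, 437, 450, 453]
160 [339, 341, 333, 338, 338, 333, 422, 419, 414, 429, 449, 458, 452, 465, 458, 447, 456, 448, 448]
170 [343, 332, 345, 335, 340, 341, 422, 424, 450, 453, 463, 461, 454, 371, 376, 375, 456, 442, 453]
180 [352, 341, 342, 341, 335, 345, 330, 375, 374, 399, 463, 455, 449, 372, 368, 383, 379, 459, 451]
190 [339, 341, 346, 342, 347, 391, 383, 378, 390, 375, 459, 498, 188, 394, 378, 365, 380, 460, 448]
200 [393, 344, 357, 352, 387, 387, 374, 382, 377, 234, 233, 219, 218, 211, 214, 181, 394, 296, 465]
210 [386, 354, 371, 393, 392, 384, 228, 217, 209, 219, 235, 202, 208, 220, 213, 227, 215, 296, 288]
220 [432, 377, 383, 403, 385, 372, 216, 216, 221, 227, 223, 302, 291, 211, 224, 236, 207, 303, 297]
230 [450, 380, 387, 395, 390, 389, 394, 218, 213, 222, 296, 294, 240, 223, 216, 221, 227, 293, 290]
240 [396, 390, 372, 386, 394, 379, 236, 224, 232, 213, 296, 289, 223, 210, 245, 218, 215, 300, 295]
250 [381, 390, 384, 397, 387, 389, 223, 216, 226, 219, 295, 295, 225, 228, 231, 225, 223, 292, 297]
260 [663, 686, 688, 688, 687, 689, 695, 686, 666, 682, 694, 689, 609, 590, 606, 585, 316, 316, 173]
270 [684, 566, 405, 438, 683, 653, 686, 667, 645, 672, 690, 694, 596, 597, 660, 597, 323, 318, 306]
280 [683, 24, 57, 433, 485, 677, 704, 676, 335, 180, 676, 695, 596, 597, 581, 576, 490, 297, 311]
290 [688, 101, 184, 473, 437, 684, 679, 679, 58, 62, 675, 697, 578, 563, 607, 688, 445, 440, 322]
```

>>> step_arm([
  {"travel":[-0.003,0,0],"turn":[0,0,0]},
  {"travel":[-0.003,0,-0.03],"turn":[0,0,0]},
  {"travel":[-0.02,0,-0.07],"turn":[0,0,0]},
  {"travel":[-0.06,0.02,-0.1],"turn":[0,0,0]},
  {"travel":[-0.1,0.04,-0.12],"turn":[0,0,0]},
])

```text
time: 21.15
position: [0.4904, -0.1068, 0.2815]
tool_rot: [-3.139, 0.133, -0.004]
ft_force: [0.1, -1.3, -0.5]
grip_width: 0.009
grip_force: 0.0
```

>>> step_arm([
  {"travel":[0,0.015,0],"turn":[0,0,0]},
  {"travel":[0,0.03,0],"turn":[0,0,0]},
  {"travel":[0,0.03,0],"turn":[0,0,0]},
])

```text
time: 21.45
position: [0.4876, -0.1399, 0.2784]
tool_rot: [3.138, -0.143, -0.002]
ft_force: [-0.7, -0.8, -0.1]
grip_width: 0.009
grip_force: 0.0
```

```bash
python3 look.py w10; python3 ang.py
python3 - <<'E'
from h import *
a=np.load('w10.npy');s=dict(position=a[:3],tool_rot=a[3:])
im=cv2.imread('pics/w10.png')
m=ctrl.camera_model('wrist');T=m['T_tool_cam'];R=Ro.from_rotvec(a[3:]).as_matrix()
e=np.radians(-5.2);C=np.array([[np.cos(e),-np.sin(e)],[np.sin(e),np.cos(e)]])
def px(c,z):
    w=np.r_[C@c+[.588,-.2113],z];k=T[:3,:3].T@(R.T@(w-a[:3])-T[:3,3]);return (k[:2]/k[2]*m['fx']+[m['cx'],m['cy']])
print('pin hi',px([0,0],.151),'closed free',px([0,.207],.17),'cab front corner L',px([.018,.207],.19),'R',px([.018,.017],.19))
g=im.astype(int)
# sample the image rectified onto plane z=.17, cab axes: rows x from +.02 to -.2, cols y 0..0.21
for x in np.arange(.03,-.21,-.012):
    row=[]
    for y in np.arange(-.03,.24,.015):
        u,v=px([x,y],.17).round().astype(int)
        row.append(int(g[v,u].sum()) if 0<=u<640 and 0<=v<480 else -1)
    print('%.3f'%x,row)
E
```

```text
21.45 [ 0.4876 -0.1399  0.2784] [ 3.1381e+00 -1.4330e-01 -2.1000e-03] [-0.72 -0.75 -0.12]
21.5 cab rel pin [-0.10630286  0.06389732] [ 0.48792582 -0.13803115  0.27810214] [ 0.2  0.8 -0.1]
pin hi [397.9036129   97.72311049] closed free [121.90523551  95.61698577] cab front corner L [101.52422783  63.63656527] R [386.48736777  63.3188802 ]
0.030 [325, 296, 307, 392, 330, 336, 325, 326, 329, 325, 321, 329, 323, 341, 267, 269, 254, 404, 403]
0.018 [309, 310, 325, 230, 215, 229, 170, 299, 147, 115, 149, 153, 153, 80, 92, 55, 397, 416, 414]
0.006 [492, 532, 318, 244, 223, 302, 251, 295, 308, 240, 309, 240, 133, 348, 406, 402, 401, 421, 406]
-0.006 [517, 326, 491, 358, 385, 424, 421, 544, 540, 402, 431, 415, 375, 422, 395, 403, 397, 387, 216]
-0.018 [309, 303, 316, 541, 438, 437, 423, 513, 507, 400, 392, 398, 415, 406, 392, 403, 398, 402, 219]
-0.030 [357, 381, 326, 220, 439, 415, 448, 532, 517, 512, 529, 496, 511, 482, 507, 501, 514, 424, 209]
-0.042 [356, 366, 345, 371, 425, 430, 436, 516, 508, 486, 492, 512, 508, 530, 510, 500, 517, 181, 209]
-0.054 [361, 368, 341, 345, 421, 423, 418, 50
[... 527 characters left out ...]
571, 597, 561, 516, 583, 557, 557, 471]
-0.126 [361, 343, 326, 326, 428, 543, 565, 554, 589, 558, 554, 584, 550, 530, 563, 571, 544, 545, 444]
-0.138 [587, 574, 327, 300, 522, 534, 547, 560, 580, 541, 550, 577, 555, 519, 565, 549, 564, 553, 470]
-0.150 [576, 566, 312, 76, 520, 452, 43, 31, 529, 524, 542, 551, 561, 568, 559, 556, 563, 567, 466]
-0.162 [51, 30, 36, 28, 5, 1, 29, 12, 33, 57, 59, 3, 23, 26, 598, 565, 574, 537, 459]
-0.174 [40, 16, 48, 66, 62, 15, 18, 38, 68, 13, 54, 31, 40, 47, 607, 549, 574, 563, 478]
-0.186 [21, 48, 17, 56, 47, 208, 40, 31, 27, 38, 45, 27, 44, 32, 58, 557, 563, 535, 541]
-0.198 [99, 80, 74, 112, 114, 263, 128, 87, 90, 78, 79, 88, 79, 70, 87, 90, 114, 112, 102]
```

```bash
cat > br.py <<'E'
from h import *
import sys
n=sys.argv[1];a=np.load(n+'.npy');im=cv2.blur(cv2.imread(f'pics/{n}.png'),(3,3)).astype(int)
m=ctrl.camera_model('wrist');T=m['T_tool_cam'];R=Ro.from_rotvec(a[3:]).as_matrix()
e=np.radians(-5.2);C=np.array([[np.cos(e),-np.sin(e)],[np.sin(e),np.cos(e)]])
def px(c,z):
    w=np.r_[C@c+[.588,-.2113],z];k=T[:3,:3].T@(R.T@(w-a[:3])-T[:3,3]);return (k[:2]/k[2]*m['fx']+[m['cx'],m['cy']])
print('      ',[int(round(1000*y)) for y in np.arange(-.03,.24,.01)])
for x in np.arange(.03,-.16,-.01):
    row=[]
    for y in np.arange(-.03,.24,.01):
        u,v=px([x,y],.17).round().astype(int)
        b=im[v,u] if 0<=u<640 and 0<=v<480 else np.zeros(3,int)
        row.append(int(100*(b[0]-b[2])/max(b.sum(),60)))
    print('%.3f'%x,row)
E
python3 br.py w10
```

```text
[-30, -20, -10, 0, 10, 20, 30, 40, 50, 60, 70, 80, 90, 100, 110, 120, 130, 140, 150, 160, 170, 180, 190, 200, 210, 220, 230]
0.030 [-5, -4, -5, -4, 0, 2, 2, 2, 1, 2, 2, 2, 2, 2, 2, 1, 2, 2, 2, 2, 2, 2, 2, 2, 2, -4, -4]
0.020 [-5, -5, -5, -5, 0, 2, 2, -20, -21, -21, -22, -24, -24, -34, -24, -24, -25, -23, -25, -27, -5, 5, 2, 8, -4, -4, -4]
0.010 [-4, -4, -5, -4, 0, 0, 1, 2, 2, 2, 2, 2, 2, -5, 2, 2, 2, 3, 2, 1, 1, -4, -5, -4, -4, -4, -5]
-0.000 [-4, -4, -4, -2, 0, 2, -4, -5, -4, -4, -4, -5, -4, -5, -4, -4, -4, -4, -4, -4, -5, -4, -5, -4, -4, -5, -4]
-0.010 [-4, -5, -5, -4, -3, -11, -5, -4, -4, -5, -5, -4, -4, -4, -4, -4, -4, -5, -4, -4, -4, -4, -5, -5, -4, -4, -5]
-0.020 [-4, -4, -4, 2, 2, 2, -5, -4, -4, -5, -4, -5, -4, -4, -4, -5, -5, -4, -4, -4, -4, -4, -4, -4, -4, -4, -5]
-0.030 [-4, -5, -4, 2, 3, 2, -4, -4, -4, -5, -4, -4, -4, -4, -5, -4, -5, -4, -4, -4, -5, -4, -4, -4, -4, -4, -4]
-0.040 [-4, -4, -4, 2, 2, 0, -5, -4, -4, -4, -5, -4, -4, -4, -4, -4, -4, -5, -4, -4, -5, -5, -4, -5, -5, -4, -5]
-0.050 [-4, -5, -4, 2, 0, 1, -5, -5, -5, -5, -4, -4, -4, -4, -4, -4, -5, -4, -5, -4, -4, -
[... 440 characters left out ...]
 50, 44, 0, -1, -3, -4, -4]
-0.100 [-5, -4, -4, 2, 1, 0, -4, -4, -4, -4, -4, -4, -5, -5, -5, -5, -4, -4, -4, -4, -5, 0, 1, 43, -4, -5, -5]
-0.110 [-4, -5, -4, 2, 0, 0, -5, -4, -4, -4, -4, -4, -5, -4, -5, -4, -4, -5, -5, -4, -5, -5, 0, -4, -4, -4, -4]
-0.120 [-4, -4, -5, 2, 1, 0, -4, -4, -4, -4, -4, -4, -4, -4, -4, -4, -4, -4, -4, -4, -4, -4, -4, -5, -4, -4, -5]
-0.130 [-5, -5, -4, 2, 0, 0, -4, -5, -4, -4, -5, -4, -4, -4, -4, -5, -4, -5, -4, -4, -4, -4, -4, -4, -5, -4, -5]
-0.140 [-4, -5, -4, 2, 0, 2, -5, -5, -4, -4, -4, -5, -4, -5, -5, -5, -5, -5, -4, -4, -5, -4, -4, -4, -4, -4, -5]
-0.150 [-4, -4, -4, 2, 1, 2, -5, -4, -6, 1, 0, -4, -4, -5, -4, -4, -5, -4, -5, -4, -5, -4, -4, -5, -4, -4, -4]
```

```bash
python3 - <<'E'
import numpy as np
np.save('d1.npy',np.array([.58935,-.07714,.16078,3.139,-.137,0]))
E
python3 br.py d1 | head -9
python3 - <<'E'
import cv2,numpy as np
g=cv2.blur(cv2.imread('pics/d1.png'),(3,3)).astype(int)
for v in range(254,300,6): print(v,[int(100*(b[0]-b[2])/max(b.sum(),60)) for b in g[v,100:640:18]])
E
```

```text
[-30, -20, -10, 0, 10, 20, 30, 40, 50, 60, 70, 80, 90, 100, 110, 120, 130, 140, 150, 160, 170, 180, 190, 200, 210, 220, 230]
0.030 [0, 0, -4, -4, 2, 2, 2, 2, 2, 2, 2, 3, 2, 2, 2, 1, 2, 1, 2, 2, 2, 2, 2, 1, 2, -4, -5]
0.020 [0, 0, -4, -4, 2, 2, 2, 2, 2, 1, 1, 2, 2, 2, 2, 2, 2, 2, 1, 2, 2, 2, 2, 2, 2, -4, -4]
0.010 [0, -4, -4, -4, -1, 0, -2, 3, 2, 2, -4, -4, -4, -4, -2, -2, -2, -3, -2, -3, -2, -3, -3, -2, -2, -4, -4]
-0.000 [0, -4, -4, -5, -3, -1, 2, 1, 2, 1, -5, -4, -4, -4, -3, -3, -3, 0, -3, -2, -3, -4, -4, 1, -4, -2, -4]
-0.010 [0, 2, -1, -4, 1, 2, 2, 1, -2, 2, -4, 7, 4, 9, 6, 7, -1, 0, 7, 8, 6, 8, 6, -3, 0, -3, -4]
-0.020 [1, -1, 1, 2, 1, 2, 3, -1, -2, 1, 3, 9, 6, 5, 2, 4, 3, 0, 6, 4, 8, 4, 10, 4, 0, -4, -4]
-0.030 [1, 0, 1, 1, 0, 0, 1, 1, 1, 2, 3, 3, 3, 3, 2, 2, 1, 1, 2, 2, 4, 2, 2, 4, 4, 1, 1]
-0.040 [0, 1, 0, 0, 0, 0, 1, 0, 0, 2, 3, 4, 4, 1, 4, 4, 1, 0, 4, 3, 2, 3, 2, 4, 4, 1, 0]
254 [-4, -4, -4, 3, 2, 2, 3, 2, 2, 2, 2, 2, 2, 2, 2, 2, 2, 2, 2, 2, 2, 2, 2, 2, 2, 2, 2, 2, -4, -4]
260 [-4, -4, -4, -3, -3, -3, -3, -2, -3, -3, -3, -3, -3, -3, -3, -3, -4, -4, -4, -4, 2, 2, 2, 0, 0, -1, -12, -5, -4, -4]
266 [-4, -4, -4, -2, -3, -3, -2, -3, -3, -3, -2, -3, -2, -2, -2, -2, -4, -4, -4, -5, 2, 2, 1, 2, -4, -1, 0, -4, -4, -4]
272 [-4, -4, -4, -3, -4, -4, -4, -3, -3, -3, -3, -3, -3, -3, -3, -3, -4, -4, -3, -4, 2, 2, 1, 1, -1, -1, -1, -4, -4, -4]
278 [-4, -4, -4, -4, 0, -1, -4, -5, -3, -3, -3, -3, -3, -4, -3, -2, -4, -4, -4, -4, 2, 0, 2, 1, 3, 0, 0, -4, -4, -4]
284 [-4, -4, -4, -3, 1, 5, -4, -4, -2, -2, -3, -2, -1, 0, -2, -2, -4, -5, -4, -4, 1, -1, 2, 2, 2, -1, -4, -4, -4, -4]
290 [-4, -4, -4, -2, 1, 35, 5, -4, -2, -3, -3, -3, 3, 3, -3, -2, -4, -4, -4, -4, 2, -2, 1, 2, 1, 0, -4, -4, -4, -4]
296 [-4, -4, -4, -4, 1, 30, 5, 8, 5, 6, 8, 5, 3, 1, 6, 8, 8, 6, 6, -1, 2, -2, -1, 2, 1, 2, -2, -4, 1, 2]
```

```bash
cat > strip.py <<'E'
from h import *
import sys
n=sys.argv[1];a=np.load(n+'.npy');im=cv2.blur(cv2.imread(f'pics/{n}.png'),(3,3)).astype(int)
m=ctrl.camera_model('wrist');T=m['T_tool_cam'];R=Ro.from_rotvec(a[3:]).as_matrix()
e=np.radians(-5.2);C=np.array([[np.cos(e),-np.sin(e)],[np.sin(e),np.cos(e)]])
def px(c,z):
    w=np.r_[C@c+[.588,-.2113],z];k=T[:3,:3].T@(R.T@(w-a[:3])-T[:3,3]);return (k[:2]/k[2]*m['fx']+[m['cx'],m['cy']])
for x in (-.03,-.06,-.09,-.12,-.14):
    ys=np.arange(-.06,.06,.002);s='';q=[]
    for y in ys:
        u,v=px([x,y],.17).round().astype(int);b=im[v,min(max(u,0),639)];r=100*(b[0]-b[2])/max(b.sum(),60);q.append((int(b.sum()),int(r)))
    t=[i for i,k in enumerate(q) if k[1]>=-1];print(x,'teal y',[round(1000*ys[i]) for i in t],[q[i][0] for i in t])
E
python3 strip.py w10; python3 strip.py w9
```

```text
-0.03 teal y [-4, -2, 0, 2, 4, 6, 8, 10, 12, 14, 16, 18, 20, 22, 24] [316, 328, 330, 328, 334, 290, 231, 228, 222, 224, 223, 220, 218, 224, 218]
-0.06 teal y [-4, -2, 0, 2, 4, 6, 8, 10, 16, 18, 20, 22, 24] [325, 329, 330, 332, 333, 299, 222, 272, 341, 328, 321, 264, 242]
-0.09 teal y [-6, -4, -2, 0, 2, 4, 6, 8, 10, 16, 18, 20, 22, 24] [310, 313, 320, 326, 325, 331, 258, 226, 286, 328, 329, 307, 266, 243]
-0.12 teal y [-4, -2, 0, 2, 4, 6, 8, 10, 16, 18, 20, 22, 24] [326, 324, 322, 323, 331, 252, 221, 249, 326, 332, 301, 245, 233]
-0.14 teal y [-4, -2, 0, 2, 4, 6, 8, 10, 12, 14, 16, 18, 20, 22, 24] [307, 315, 317, 326, 328, 256, 218, 301, 309, 296, 245, 103, 156, 225, 277]
-0.03 teal y [-18, -16, -14, -12, -10, -8, -6, -4, -2, 0, 2, 4] [103, 105, 107, 97, 253, 105, 195, 334, 329, 334, 333, 332]
-0.06 teal y [-20, -18, -16, -10, -8, -6, -4, -2, 0, 2, 4] [161, 182, 212, 80, 90, 193, 299, 297, 300, 278, 302]
-0.09 teal y [-22, -20, -18, -16, -10, -8, -6, -4, -2, 0, 2, 4] [121, 214, 208, 215, 82, 85, 210, 273, 277, 279, 277, 311]
-0.12 teal y [-22, -20, -18, -16, -10, -8, -6, -4, -2, 0, 2, 4] [142, 210, 215, 210, 81, 79, 258, 274, 272, 272, 276, 366]
-0.14 teal y [-22, -20, -18, -16, -14, -12, -10, -8, -6, -4, -2, 0, 2] [107, 107, 126, 173, 160, 144, 109, 131, 299, 321, 320, 329, 328]
```

>>> step_arm([
  {"travel":[-0.01,0.03,0],"turn":[0,0,0]},
  {"travel":[-0.02,0.07,0],"turn":[0,0,0]},
  {"travel":[-0.03,0.11,0],"turn":[0,0,0]},
  {"travel":[-0.03,0.11,0.04],"turn":[0,0,0]},
  {"travel":[-0.03,0.11,0.08],"turn":[0,0,0]},
])

```text
time: 22.0
position: [0.4494, -0.2448, 0.198]
tool_rot: [-3.138, 0.139, -0.002]
ft_force: [0.4, 1.1, -0.7]
grip_width: 0.007
grip_force: 0.0
```

>>> step_arm([
  {"travel":[0,0,0.025],"turn":[0,0,0]},
  {"travel":[0,0,0.05],"turn":[0,0,0]},
  {"travel":[0,0,0.05],"turn":[0,0,0]},
])

```text
time: 22.3
position: [0.4464, -0.2415, 0.1445]
tool_rot: [-3.133, 0.134, 0.013]
ft_force: [-0.3, 0.1, -1.0]
grip_width: 0.009
grip_force: 0.0
```

>>> step_arm([
  {"travel":[0,-0.01,0],"turn":[0,0,0]},
  {"travel":[0,-0.02,0],"turn":[0,0,0]},
  {"travel":[0,-0.03,0],"turn":[0,0,0]},
  {"travel":[0,-0.04,0],"turn":[0,0,0]},
  {"travel":[0,-0.05,0],"turn":[0,0,0]},
])

```text
time: 22.8
position: [0.4533, -0.1935, 0.1504]
tool_rot: [3.138, -0.136, 0.002]
ft_force: [0.2, -0.4, 0.2]
grip_width: 0.004
grip_force: 0.1
```

```bash
python3 look.py w11; python3 ang.py; python3 strip.py w11
```

```text
22.8 [ 0.4533 -0.1935  0.1504] [ 3.1379e+00 -1.3650e-01  2.1000e-03] [ 0.15 -0.42  0.15]
22.85 cab rel pin [-0.13576365  0.00756092] [ 0.45348036 -0.19146558  0.15021463] [ 0.7  1.8 -0.8]
-0.03 teal y [0, 2, 4, 6, 8, 10] [213, 320, 323, 321, 327, 331]
-0.06 teal y [6, 8, 10, 12, 14, 16] [286, 323, 329, 328, 331, 342]
-0.09 teal y [10, 12, 14, 16, 18, 20] [132, 152, 149, 256, 270, 288]
-0.12 teal y [16, 18, 20, 22, 24] [268, 262, 265, 264, 270]
-0.14 teal y [-60, -58, -56, -54, -52, -50, -48, -46, -44, -42, -40, -38, -36, -34, -32, -30, -28, -26, -24, -22, -20, -18, -16, -14, -12, -10, -8, -6, 0, 2, 4, 8, 10, 12, 16, 18, 20, 22, 24, 26, 28, 30, 32, 34, 36, 38, 40, 42, 44, 46, 50, 52, 54, 56, 58] [31, 39, 37, 42, 28, 33, 30, 41, 30, 42, 45, 39, 37, 40, 39, 36, 45, 26, 27, 38, 35, 44, 29, 36, 39, 49, 34, 47, 29, 34, 22, 31, 25, 13, 36, 41, 56, 44, 42, 37, 38, 52, 38, 45, 34, 45, 34, 27, 37, 29, 41, 37, 41, 43, 42]
```

>>> step_arm([
  {"travel":[-0.001,-0.01,0],"turn":[0,0,0]},
  {"travel":[-0.001,-0.021,0],"turn":[0,0,0]},
  {"travel":[0.002,-0.033,0],"turn":[0,0,0]},
  {"travel":[0.006,-0.045,0],"turn":[0,0,0]},
  {"travel":[0.01,-0.056,0],"turn":[0,0,0]},
])

```text
time: 23.35
position: [0.4681, -0.1383, 0.1496]
tool_rot: [-3.139, 0.137, -0.0]
ft_force: [-0.8, 0.6, -0.3]
grip_width: 0.003
grip_force: 0.1
```

```bash
python3 look.py w12; python3 ang.py; python3 br.py w12|cut -c1-140|head -17
```

```text
23.35 [ 0.4681 -0.1383  0.1496] [-3.1386e+00  1.3660e-01 -2.0000e-04] [-0.75  0.63 -0.34]
23.4 cab rel pin [-0.12525048  0.06411269] [ 0.4690757  -0.13609939  0.14964809] [ 0.6  1.6 -0.4]
       [-30, -20, -10, 0, 10, 20, 30, 40, 50, 60, 70, 80, 90, 100, 110, 120, 130, 140, 150, 160, 170, 180, 190, 200, 210, 220, 230]
0.030 [0, 0, 0, 0, 0, 0, 0, 0, 0, 0, 0, 0, 0, 0, 0, 0, 0, 0, 0, 0, 0, 0, 0, 0, 0, 0, 0]
0.020 [0, 0, 0, 0, 0, 0, 0, 0, 0, 0, 0, 0, 0, 0, 0, 0, 0, 0, 0, 0, 0, 0, 0, 0, 0, 0, 0]
0.010 [0, 0, 0, 0, 0, 0, 0, 0, 0, 0, 0, 0, 0, 0, 0, 0, 0, 0, 0, 0, 0, 0, 0, 0, 0, 0, 0]
-0.000 [-4, -4, -5, -5, 0, -4, -5, 1, -25, -26, -23, -23, -35, -23, -24, -25, -23, -26, 2, 2, -4, -5, 0, 0, 0, 0, 0]
-0.010 [-5, -4, -5, -4, -3, 0, -1, 2, 1, 2, 2, 1, 2, 1, 2, 2, 1, -1, -4, -4, -4, -4, 0, 0, 0, 0, 0]
-0.020 [-4, -4, -5, -5, 2, 2, 0, -4, -4, -4, -4, -4, -5, -4, -5, -5, -4, -4, -4, -4, -4, -5, 0, 0, 0, 0, 0]
-0.030 [-4, -4, -4, -4, -5, 2, 2, -4, -5, -4, -4, -4, -4, -4, -4, -5, -5, -4, -5, -4, -4, -5, 0, 0, 0, 0, 0]
-0.040 [-4, -4, -4, -4, -4, -5, 2, -1, -5, -5, -5, -5, -4, -5, -4, -4, -4, -5, -4,
[... 196 characters left out ...]
-4, -4, -4, -5, -4, -4, 10, 0, -5, -4, 0, 0, 0, 0]
-0.070 [-4, -4, -5, -5, -4, -4, -4, -4, 2, 0, -4, -4, -5, -4, -4, -4, -4, -5, 36, 6, 1, 39, -4, 0, 0, 0, 0]
-0.080 [-4, -4, -4, -5, -4, -4, -5, -4, 2, 3, 1, -4, -4, -4, -4, -4, -4, -5, 46, 5, 2, -5, -4, -4, 0, 0, 0]
-0.090 [-5, -4, -4, -4, -4, -4, -4, -4, -5, 2, 2, -4, -5, -5, -4, -5, -5, -5, 44, 2, -2, -4, -5, -5, 0, 0, 0]
-0.100 [-4, -4, -4, -4, -4, -4, -4, -4, -5, -4, 2, 0, -4, -4, -4, -4, -4, -4, -5, -1, -4, -4, -5, -4, 0, 0, 0]
-0.110 [-4, -4, -4, -4, -4, -4, -5, -4, -4, -4, 2, 2, 3, -4, -4, -4, -4, -5, -4, -5, -5, -5, -4, -4, 0, 0, 0]
-0.120 [-4, -4, -4, -5, 5, 5, 1, 6, 5, -3, 3, 3, 6, 1, 3, -4, -4, -4, -4, -5, -4, -4, -4, -1, 1, 0, 0]
```

>>> step_arm([
  {"travel":[0.007,-0.011,0],"turn":[0,0,0]},
  {"travel":[0.014,-0.022,0],"turn":[0,0,0]},
  {"travel":[0.021,-0.031,0],"turn":[0,0,0]},
  {"travel":[0.03,-0.04,0],"turn":[0,0,0]},
  {"travel":[0.039,-0.048,0],"turn":[0,0,0]},
])

```text
time: 23.9
position: [0.5116, -0.0944, 0.1495]
tool_rot: [-3.139, 0.137, -0.0]
ft_force: [-0.2, -0.0, -0.2]
grip_width: 0.008
grip_force: 0.1
```

```bash
python3 look.py w13; python3 ang.py; python3 br.py w13|cut -c1-140|sed -n 5,15p
```

```text
23.9 [ 0.5116 -0.0944  0.1495] [-3.1386e+00  1.3710e-01 -2.0000e-04] [-0.23 -0.04 -0.22]
23.95 cab rel pin [-0.08529897  0.11125763] [ 0.51313565 -0.09276939  0.14964742] [ 2.2  1.6 -0.1]
-0.000 [0, 0, -4, -4, -1, 0, 0, -4, 0, -4, -4, -4, -4, -4, -4, -4, -4, -4, -4, -4, -4, -4, -4, -4, -4, -4, -4]
-0.010 [0, -5, -4, -4, -4, 2, 2, 2, 2, 1, 2, -4, -4, -4, -4, -4, -4, -5, -4, -5, -4, -4, -4, -4, -5, -4, -4]
-0.020 [0, -4, -4, -4, -4, -5, 2, 2, 2, 2, -2, 0, -4, -4, -4, -4, -4, -4, -4, -4, -4, -4, -4, -4, -4, -4, -4]
-0.030 [0, -4, -4, -4, -4, -3, -4, -4, 2, 2, 3, -2, -2, 2, -4, -4, -4, -4, -4, -4, -4, -4, -4, -4, -4, -5, -5]
-0.040 [-4, -4, -4, -3, -4, -4, -4, -4, -4, -4, 2, 2, 2, -2, 0, 2, -4, -5, -4, -4, -4, 38, 1, -1, -4, -4, -5]
-0.050 [-4, -3, -4, -4, -4, -4, -4, -4, -3, -3, -5, 3, 1, 1, 2, -2, 0, 0, -4, -4, -5, 40, 0, 0, -5, -4, -4]
-0.060 [-4, -4, -4, -3, -3, -4, -3, -3, -4, -3, -4, -4, -4, 2, 2, 2, -1, 0, 3, -4, 41, 0, 1, 44, -4, -4, -5]
-0.070 [-4, -4, -4, -4, -4, -4, -3, -3, -4, -3, -3, -4, -4, -4, -4, 2, 2, 3, 3, -4, 28, 1, 3, -5, -5, -4, -34]
-0.080 [0, -4, -4, -4, -4, -3, -3, -3, -3, 5, 6, 3, 3, 6, -1, 10, 10, 5, 8, 5, -4, 3, -4, -3, -4, -4, -4]
-0.090 [-3, -4, -4, -4, -4, -3, -4, -3, 8, 3, 6, 3, 5, -31, -3, 8, 6, 6, 6, 5, 8, -4, -3, -4, -4, -5, -4]
-0.100 [2, 1, 1, 0, 1, 0, 0, 2, 1, 3, 2, 3, 1, -34, 0, -11, 2, 3, 3, 5, 1, 3, 0, 1, 1, 0, 0]
```

>>> step_arm([
  {"travel":[0.008,-0.005,0],"turn":[0,0,0]},
  {"travel":[0.016,-0.01,0],"turn":[0,0,0]},
  {"travel":[0.024,-0.015,0],"turn":[0,0,0]},
  {"travel":[0.031,-0.019,0],"turn":[0,0,0]},
  {"travel":[0.037,-0.021,0],"turn":[0,0,0]},
])

```text
time: 24.45
position: [0.55, -0.077, 0.1495]
tool_rot: [-3.138, 0.137, -0.0]
ft_force: [-0.0, -0.6, -0.0]
grip_width: 0.008
grip_force: 0.1
```

>>> step_arm([
  {"travel":[0.004,-0.001,0],"turn":[0,0,0]},
  {"travel":[0.008,-0.001,0],"turn":[0,0,0]},
  {"travel":[0.012,-0.002,0],"turn":[0,0,0]},
  {"travel":[0.015,-0.002,0],"turn":[0,0,0]},
  {"travel":[0.018,-0.002,0],"turn":[0,0,0]},
])

```text
time: 24.95
position: [0.5676, -0.0772, 0.1496]
tool_rot: [3.138, -0.138, -0.0]
ft_force: [-1.4, -0.3, 0.1]
grip_width: 0.004
grip_force: 0.1
```

```bash
python3 look.py w14; python3 ang.py; python3 br.py w14|cut -c1-150|sed -n 1,8p
```

```text
24.95 [ 0.5676 -0.0772  0.1496] [ 3.1384e+00 -1.3770e-01 -2.0000e-04] [-1.36 -0.31  0.07]
25.0 cab rel pin [-0.03204037  0.13166277] [ 0.56802443 -0.0772752   0.14958961] [0.3 0.3 0.5]
       [-30, -20, -10, 0, 10, 20, 30, 40, 50, 60, 70, 80, 90, 100, 110, 120, 130, 140, 150, 160, 170, 180, 190, 200, 210, 220, 230]
0.030 [0, 0, 0, -2, 2, 2, 2, 1, 2, 2, 2, 2, 2, 2, 1, 2, 2, 2, 2, 2, 2, 2, 2, 2, 2, -4, -4]
0.020 [0, 0, 0, -3, 1, 2, 2, 2, 2, 1, 2, 2, 2, 2, 1, 2, 2, 1, 2, 2, 1, 2, 2, 2, 2, -5, -4]
0.010 [0, 0, 0, -2, -3, -1, 0, 2, 2, 2, 0, -3, -2, -3, -2, -2, -2, -1, 0, 3, 1, -3, -4, -3, -3, -4, -4]
-0.000 [0, 0, -2, -2, -3, 2, 2, 2, 1, 1, 1, 3, 2, 3, 2, 3, 3, -1, -2, -2, 3, 1, -3, -3, -3, -4, -4]
-0.010 [0, 0, -2, -3, -2, -2, -3, -2, -2, 2, 2, 1, 2, 1, 3, 2, 2, 1, 2, 2, 3, 2, 3, 1, -4, -4, -5]
-0.020 [0, 0, -3, -3, -2, -2, -2, -3, -2, -2, -2, -3, -3, -3, -3, -3, 5, -3, -2, 3, 2, 2, 2, 2, 0, -4, -4]
-0.030 [0, 0, 3, 0, -2, -2, -3, -2, -2, -2, -2, 6, 7, 6, 6, 6, 3, 3, 8, 6, 3, 5, 6, 2, 31, -4, -4]
```

>>> step_arm([
  {"travel":[0.002,0,0],"turn":[0,0,0]},
  {"travel":[0.004,0,0],"turn":[0,0,0]},
  {"travel":[0.006,0,0],"turn":[0,0,0]},
  {"travel":[0.008,0,0],"turn":[0,0,0]},
  {"travel":[0.009,0,0],"turn":[0,0,0]},
])

```text
time: 25.5
position: [0.5766, -0.0779, 0.1496]
tool_rot: [3.139, -0.137, 0.0]
ft_force: [-0.3, -0.4, 0.2]
grip_width: 0.004
grip_force: 0.1
```

>>> step_arm([
  {"travel":[0.001,0,0],"turn":[0,0,0]},
  {"travel":[0.002,0,0],"turn":[0,0,0]},
  {"travel":[0.003,0,0],"turn":[0,0,0]},
])

```text
time: 25.8
position: [0.5794, -0.0782, 0.1496]
tool_rot: [3.139, -0.137, -0.0]
ft_force: [-0.4, 0.3, -0.9]
grip_width: 0.004
grip_force: 0.1
```

```bash
python3 look.py w15; python3 ang.py; sed -i 's/np.arange(.03,-.16,-.01)/np.arange(.02,-.03,-.003)/' br.py;python3 br.py w15|cut -c1-150
```

```text
25.8 [ 0.5794 -0.0782  0.1496] [ 3.1385e+00 -1.3750e-01 -1.0000e-04] [-0.4   0.27 -0.92]
25.85 cab rel pin [-0.02043631  0.13180218] [ 0.57959337 -0.07818807  0.14955405] [-1.1  0.2 -0.3]
       [-30, -20, -10, 0, 10, 20, 30, 40, 50, 60, 70, 80, 90, 100, 110, 120, 130, 140, 150, 160, 170, 180, 190, 200, 210, 220, 230]
0.020 [0, 0, 0, -2, 2, 2, 2, 2, 2, 1, 2, 2, 2, 2, 1, 1, 2, 1, 2, 2, 2, 2, 2, 2, 2, -4, -4]
0.017 [0, 0, -3, -2, 2, 2, 3, 2, 2, 2, 2, 2, 2, 2, 1, 1, 2, 2, 1, 2, 1, 2, 2, 2, 2, -4, -4]
0.014 [0, 0, -2, -2, 2, 3, 2, 2, 1, 2, 1, 2, 2, 2, 2, 2, 2, 2, 2, 3, 2, 2, 2, 2, 2, -4, -5]
0.011 [0, 0, -2, -2, -2, 0, 0, 2, 2, 1, 2, 2, 2, 2, 2, 4, 2, 2, 2, 2, 2, 4, 1, -3, -3, -4, -4]
0.008 [0, 0, -2, -2, 0, -22, 2, 0, 1, 2, 2, 2, 2, 2, 3, 2, 2, 3, 2, 2, 2, 3, 3, -3, -2, -4, -4]
0.005 [0, 0, -2, -2, -1, -5, 2, 3, 3, 2, 2, 2, 3, 1, 2, 3, 2, 2, 2, 2, 2, 2, 1, 2, -3, -4, -4]
0.002 [0, 0, -2, -2, -2, 1, 2, 1, 2, 2, 2, 3, 1, 2, 2, 1, 2, 2, 2, 2, 2, 2, 2, 2, -3, -4, -4]
-0.001 [0, 0, -2, -2, -2, 0, 2, 2, 2, 2, 2, 1, 1, 2, 3, 2, 2, 2, 2, 2, 2, 2, 2, 2, -4, -4, -4]
-0.004 [0, 0, -2, -2, -2, 0, 2
[... 192 characters left out ...]
 -2, -2, -2, -2, -2, -2, -2, -2, -3, -3, -3, -3, 3, 5, -3, -3, -3, -4, 39, 3, 0, -4, -4]
-0.013 [0, 0, 1, 0, -2, -2, -2, -2, -2, -2, -2, -3, -2, -2, -2, -1, 1, 0, 0, -2, -1, 1, 39, 0, 0, -5, -4]
-0.016 [0, 0, 0, -1, -2, -2, -2, -2, -2, -2, -2, 5, 6, 5, 9, 6, 0, 3, 4, 4, 3, 6, 6, 2, 0, -4, -4]
-0.019 [0, 0, 0, 5, -2, -2, -2, -2, -2, -2, -3, 10, 7, 6, 6, 3, 3, 3, 4, 9, 10, 7, 5, 3, 0, -5, -5]
-0.022 [0, 0, -1, -3, -2, -2, -2, -2, -2, -2, 5, 5, 6, 4, 5, 8, 5, -32, 6, 6, 6, 4, 6, 2, -4, -4, -4]
-0.025 [0, 1, -1, 3, -2, -2, -2, -2, -2, -2, 9, 10, 7, 9, 7, 8, 5, -32, 5, 1, 6, 2, 4, 2, 22, -4, -4]
-0.028 [0, -1, 0, -1, -3, -2, -3, -2, -2, -3, 7, 6, 5, 4, 3, 8, 1, -33, 11, 9, 5, 1, 4, 7, 40, -4, -4]
```

>>> step_arm([
  {"travel":[0.0005,0,0],"turn":[0,0,0]},
  {"travel":[0.001,0,0],"turn":[0,0,0]},
  {"travel":[0.0015,0,0],"turn":[0,0,0]},
  {"travel":[0.002,0,0],"turn":[0,0,0]},
  {"travel":[0.002,0,0],"turn":[0,0,0]},
])

```text
time: 26.35
position: [0.5815, -0.0783, 0.1496]
tool_rot: [3.139, -0.137, 0.0]
ft_force: [-0.5, -0.1, -0.9]
grip_width: 0.004
grip_force: 0.1
```

>>> step_arm([
  {"travel":[0.0005,0,0],"turn":[0,0,0]},
  {"travel":[0.001,0,0],"turn":[0,0,0]},
  {"travel":[0.001,0,0],"turn":[0,0,0]},
])

```text
time: 26.65
position: [0.5825, -0.0785, 0.1496]
tool_rot: [3.138, -0.138, 0.0]
ft_force: [0.4, -0.5, 0.3]
grip_width: 0.006
grip_force: 0.1
```

>>> step_arm([
  {"travel":[0.0005,0,0],"turn":[0,0,0]},
  {"travel":[0.0005,0,0],"turn":[0,0,0]},
  {"travel":[0.0005,0,0],"turn":[0,0,0]},
])

```text
time: 26.95
position: [0.5829, -0.0785, 0.1496]
tool_rot: [3.138, -0.137, 0.0]
ft_force: [1.1, 1.4, 0.0]
grip_width: 0.003
grip_force: 0.1
```

>>> step_arm([
  {"travel":[0.0005,0,0],"turn":[0,0,0]},
  {"travel":[0.001,0,0],"turn":[0,0,0]},
  {"travel":[0.001,0,0],"turn":[0,0,0]},
])

```text
time: 27.25
position: [0.584, -0.0785, 0.1496]
tool_rot: [3.139, -0.137, 0.0]
ft_force: [0.3, 0.4, -0.5]
grip_width: 0.005
grip_force: 0.1
```

>>> step_arm([
  {"travel":[0.0005,0,0],"turn":[0,0,0]},
  {"travel":[0.0005,0,0],"turn":[0,0,0]},
  {"travel":[0.0005,0,0],"turn":[0,0,0]},
])

```text
time: 27.55
position: [0.5844, -0.0786, 0.1496]
tool_rot: [3.138, -0.137, 0.0]
ft_force: [0.1, -0.4, 0.8]
grip_width: 0.004
grip_force: 0.1
```

```bash
python3 look.py w16; python3 ang.py;sed -i 's/np.arange(.02,-.03,-.003)/np.arange(.01,-.015,-.0015)/' br.py;python3 br.py w16|cut -c1-150
```

```text
27.55 [ 0.5844 -0.0786  0.1496] [ 3.1385 -0.1375  0.    ] [ 0.08 -0.4   0.83]
27.6 cab rel pin [-0.01563856  0.13183897] [ 0.5843747  -0.07858627  0.14954619] [-0.  -0.9  0.4]
       [-30, -20, -10, 0, 10, 20, 30, 40, 50, 60, 70, 80, 90, 100, 110, 120, 130, 140, 150, 160, 170, 180, 190, 200, 210, 220, 230]
0.010 [0, 0, -2, -2, -1, -8, 2, 1, 2, 2, 3, 3, 2, 3, 3, 3, 2, 2, 2, 2, 2, 2, 2, 2, -2, -4, -4]
0.009 [0, 0, -2, -2, 0, -19, 2, 2, 1, 2, 2, 2, 2, 1, 1, 2, 1, 2, 2, 2, 2, 2, 2, 2, -3, -4, -5]
0.007 [0, 0, -2, -2, -1, -15, 1, 2, 1, 2, 3, 1, 1, 2, 2, 2, 2, 1, 2, 2, 1, 2, 2, 2, -3, -4, -4]
0.006 [0, 0, -2, -2, -1, 0, 1, 2, 2, 2, 3, 2, 2, 1, 2, 2, 2, 2, 2, 2, 2, 2, 2, 2, -3, -4, -4]
0.004 [0, 0, -2, -2, -2, 1, 2, 2, 1, 1, 2, 3, 1, 2, 2, 1, 2, 2, 2, 2, 2, 2, 2, 2, -3, -4, -4]
0.003 [0, 0, -3, -2, -2, 2, 1, 2, 2, 2, 2, 2, 2, 2, 2, 2, 2, 3, 2, 2, 2, 2, 2, 2, -4, -4, -4]
0.001 [0, 0, -2, -2, -2, 0, 2, 2, 1, 1, 1, 2, 2, 2, 3, 1, 2, 2, 2, 2, 2, 2, 2, 2, -4, -5, -4]
-0.000 [0, 0, -2, -2, -2, 0, 2, 2, 2, 2, 2, 1, 2, 2, 3, 2, 2, 2, 3, 2, 0, -1, -2, 1, -5, -4, -4]
-0.002 [0, 0, -2, -2, -2, 1, 2, 3
[... 203 characters left out ...]
2, -2, -2, -2, -2, -2, -2, -3, -2, -2, -2, 1, 1, -3, -3, -2, -4, 39, -1, 1, -4, -4]
-0.006 [0, 0, 0, -4, -2, -2, -2, -2, -2, -2, -2, -1, -3, -3, -2, -3, 3, 3, -2, -3, -2, -4, 40, 0, 0, -4, -4]
-0.008 [0, 0, 2, -1, -2, -2, -2, -3, -2, -2, -2, -2, -2, -2, -1, -2, 8, -1, -2, 0, -2, 1, 40, 3, 2, -4, -4]
-0.009 [0, 0, -1, -3, -3, -2, -2, -2, -2, -2, -2, 3, 4, 5, 5, 8, 3, -1, 4, 4, 5, 9, 36, 1, 1, -4, -4]
-0.011 [0, 0, 6, 1, -2, -2, -2, -2, -2, -2, -2, 4, 6, 5, 3, 3, 3, 3, 4, 4, 8, 4, 1, 0, 0, -4, -4]
-0.012 [0, 0, -5, 0, -2, -2, -2, -2, -2, -2, -2, 7, 4, 8, 10, 5, 0, 3, 4, 5, 8, 10, 4, 1, 0, -4, -4]
-0.014 [0, 0, -3, 3, -2, -2, -2, -2, -2, -2, -1, 9, 8, 4, 7, 5, 0, 1, 4, 4, 9, 3, 6, 1, 0, -4, -4]
```

>>> step_arm([
  {"travel":[0,0,0],"turn":[0,0,0]},
  {"travel":[-0.005,0,0],"turn":[0,0,0]},
  {"travel":[-0.015,0,0],"turn":[0,0,0]},
  {"travel":[-0.035,0,0],"turn":[0,0,0]},
  {"travel":[-0.06,0,-0.02],"turn":[0,0,0]},
])

```text
time: 28.1
position: [0.5216, -0.073, 0.1671]
tool_rot: [-3.137, 0.137, 0.009]
ft_force: [-1.0, -0.6, 0.1]
grip_width: 0.005
grip_force: 0.0
```

>>> step_arm([
  {"travel":[-0.02,0.02,-0.04],"turn":[0,0,0]},
  {"travel":[-0.03,0.03,-0.08],"turn":[0,0,0]},
  {"travel":[-0.03,0.03,-0.11],"turn":[0,0,0]},
  {"travel":[-0.03,0.03,-0.11],"turn":[0,0,0]},
  {"travel":[-0.03,0.03,-0.11],"turn":[0,0,0]},
])

```text
time: 28.6
position: [0.4918, -0.1005, 0.28]
tool_rot: [3.138, -0.138, 0.002]
ft_force: [0.3, 0.7, -1.1]
grip_width: 0.003
grip_force: 0.0
```

```bash
python3 look.py w17; python3 ang.py;sed -i 's/np.arange(.01,-.015,-.0015)/np.arange(.02,-.021,-.002)/' br.py;python3 br.py w17|cut -c1-150
```

```text
28.6 [ 0.4918 -0.1005  0.28  ] [ 3.1378e+00 -1.3750e-01  2.0000e-03] [ 0.26  0.71 -1.13]
28.65 cab rel pin [-0.10637769  0.10174539] [ 0.49128156 -0.10033207  0.27878575] [0.1 0.2 0.3]
       [-30, -20, -10, 0, 10, 20, 30, 40, 50, 60, 70, 80, 90, 100, 110, 120, 130, 140, 150, 160, 170, 180, 190, 200, 210, 220, 230]
0.020 [-4, -4, -5, -4, 0, 1, 2, 2, -24, -24, -22, -24, -22, -25, -38, -25, -26, -24, -24, -23, -24, 5, 1, 3, -4, -4, -4]
0.018 [-5, -4, -5, -5, -1, 0, 2, 2, -22, -24, -26, -24, -24, -26, -38, -25, -25, -24, -22, -25, -22, 4, 4, -1, -5, -5, -4]
0.016 [-4, -4, -5, -5, -1, -3, 2, 2, -24, -24, -24, -26, -25, -24, -37, -23, -27, -30, -24, -25, -24, 4, 2, 0, -5, -5, -4]
0.014 [-4, -5, -5, -5, 0, -3, 3, 2, -13, -26, -25, -25, -25, -27, -40, -24, -28, -24, -24, -26, 2, 4, 4, -3, -4, -5, -5]
0.012 [-4, -4, -5, -4, -1, -3, 0, 2, 0, -4, -12, -11, -9, -11, -38, -4, -8, -6, -5, -4, 4, 3, -3, 0, -4, -4, -4]
0.010 [-4, -5, -5, -4, 0, -4, 0, 2, 5, 3, 2, 3, 1, 3, -41, 3, 0, 4, 1, 2, 4, 2, -4, -4, -4, -4, -5]
0.008 [-5, -4, -5, -4, 1, -3, 0, 2, 4, 2, 3, 1, 2, 2, 2, 3, 1, 1, 3, 3, 1, -1, -4,
[... 763 characters left out ...]
, 1, 4, 2, -2, -4, -5, -4, -4]
-0.010 [-5, -4, -4, -4, -4, -4, -18, 3, 2, 2, 1, 2, 1, 1, 2, 2, 2, 2, 2, 4, 4, -1, -4, -5, -5, -4, -5]
-0.012 [-4, -5, -5, -5, -4, -5, 0, -4, 0, 0, 2, 3, 2, 2, 1, 0, 0, 0, -1, -1, -3, -4, -4, -4, -4, -5, -5]
-0.014 [-4, -5, -4, -4, -5, -4, -3, -4, -4, -4, -5, -4, -5, -4, -4, -4, -5, -4, -5, -4, -4, -5, -5, -5, -4, -4, -5]
-0.016 [-4, -5, -4, -4, -4, -5, -4, -4, -4, -5, -5, -5, -5, -4, -4, -4, -4, -5, -5, -4, -5, -1, -5, -5, -5, -4, -4]
-0.018 [-5, -4, -5, -4, -4, -5, -4, -4, -5, -4, -4, -5, -5, -5, -4, -4, -4, -5, -4, -5, -5, 3, -4, -4, -4, -4, -4]
-0.020 [-4, -4, -4, -4, -4, -5, -4, -4, -4, -5, -4, -5, -5, -4, -5, -5, -4, -5, -4, -5, -5, 1, -5, -5, -4, -4, -4]
```

```bash
python3 - <<'E'
import re
s=open('br.py').read().replace("int(100*(b[0]-b[2])/max(b.sum(),60))","int(b.sum())").replace("(-.03,.24,.01)","(.02,.22,.015)").replace("(.02,-.021,-.002)","(.016,-.012,-.0015)")
open('bs.py','w').write(s)
E
python3 bs.py w16; python3 bs.py w17
```

```text
[20, 35, 50, 65, 80, 95, 110, 125, 140, 155, 170, 185, 200, 215]
0.016 [292, 293, 218, 220, 219, 296, 295, 217, 213, 224, 218, 394, 386, 373]
0.015 [295, 298, 230, 219, 221, 296, 294, 224, 220, 223, 215, 390, 386, 374]
0.013 [292, 293, 246, 222, 219, 295, 293, 222, 227, 225, 221, 392, 392, 369]
0.012 [307, 198, 181, 148, 157, 168, 146, 127, 150, 144, 139, 147, 154, 585]
0.010 [292, 140, 140, 137, 142, 138, 132, 142, 183, 232, 229, 271, 308, 606]
0.009 [197, 134, 137, 138, 153, 163, 209, 200, 222, 330, 350, 352, 346, 576]
0.007 [176, 178, 207, 228, 185, 182, 257, 187, 233, 335, 351, 349, 347, 594]
0.006 [259, 255, 254, 261, 185, 175, 254, 172, 226, 334, 344, 339, 346, 547]
0.004 [302, 262, 261, 261, 178, 181, 247, 175, 263, 337, 344, 339, 346, 671]
0.003 [286, 272, 269, 261, 179, 175, 230, 176, 285, 337, 342, 341, 345, 614]
0.001 [369, 302, 301, 273, 224, 176, 206, 199, 278, 340, 373, 343, 369, 625]
-0.000 [352, 297, 299, 276, 219, 194, 194, 212, 301, 304, 425, 372, 108, 595]
-0.002 [304, 298, 298, 294, 214, 179, 243, 126, 221, 690, 692, 434, 64, 660]
-0.003 [447, 321, 433, 400, 532, 
[... 1219 characters left out ...]
 392]
0.001 [239, 299, 307, 289, 299, 230, 222, 226, 275, 221, 229, 224, 225, 391]
-0.000 [273, 310, 311, 292, 310, 235, 236, 241, 243, 228, 238, 229, 230, 386]
-0.002 [278, 312, 319, 305, 315, 249, 251, 249, 236, 245, 258, 243, 241, 390]
-0.003 [259, 311, 311, 307, 309, 248, 247, 241, 233, 224, 218, 203, 196, 387]
-0.005 [198, 235, 222, 218, 203, 155, 143, 142, 125, 124, 117, 109, 179, 387]
-0.006 [297, 254, 273, 114, 123, 118, 112, 119, 124, 118, 81, 105, 394, 397]
-0.008 [287, 227, 223, 214, 220, 197, 220, 221, 188, 181, 83, 90, 391, 401]
-0.009 [416, 95, 111, 236, 274, 280, 282, 190, 226, 185, 92, 289, 380, 396]
-0.011 [498, 159, 145, 268, 266, 250, 205, 145, 171, 140, 77, 387, 382, 391]
```

>>> step_arm([
  {"travel":[0,-0.03,0.03],"turn":[0,0,0]},
  {"travel":[0,-0.058,0.07],"turn":[0,0,0]},
  {"travel":[0,-0.058,0.11],"turn":[0,0,0]},
  {"travel":[0.03,-0.058,0.129],"turn":[0,0,0]},
  {"travel":[0.056,-0.058,0.129],"turn":[0,0,0]},
])

```text
time: 29.15
position: [0.5491, -0.0469, 0.1446]
tool_rot: [-3.138, 0.135, 0.016]
ft_force: [0.9, 0.1, 0.5]
grip_width: 0.007
grip_force: 0.0
```

>>> step_arm([
  {"travel":[0,0,0],"turn":[0,0,0]},
  {"travel":[0.01,0,0],"turn":[0,0,0]},
  {"travel":[0.02,0,0],"turn":[0,0,0]},
  {"travel":[0.023,0,0],"turn":[0,0,0]},
  {"travel":[0.026,0,0],"turn":[0,0,0]},
])

```text
time: 29.65
position: [0.579, -0.05, 0.1507]
tool_rot: [3.138, -0.137, 0.0]
ft_force: [-0.8, 0.6, 0.1]
grip_width: 0.01
grip_force: 0.0
```

```bash
python3 ang.py
```

```text
29.65 cab rel pin [-0.02360299  0.15982146] [ 0.57897919 -0.0499971   0.15073741] [-0.8  0.6  0.1]
```

>>> step_arm([
  {"travel":[0.0015,0,0],"turn":[0,0,0]},
  {"travel":[0.003,0,0],"turn":[0,0,0]},
  {"travel":[0.0045,0,0],"turn":[0,0,0]},
  {"travel":[0.006,0,0],"turn":[0,0,0]},
  {"travel":[0.007,0,0],"turn":[0,0,0]},
])

```text
time: 30.15
position: [0.5859, -0.0506, 0.1506]
tool_rot: [3.138, -0.137, 0.0]
ft_force: [-0.3, 0.1, 1.0]
grip_width: 0.007
grip_force: 0.0
```

>>> step_arm([
  {"travel":[0.0005,0,0],"turn":[0,0,0]},
  {"travel":[0.001,0,0],"turn":[0,0,0]},
  {"travel":[0.0015,0,0],"turn":[0,0,0]},
  {"travel":[0.002,0,0],"turn":[0,0,0]},
  {"travel":[0.002,0,0],"turn":[0,0,0]},
])

```text
time: 30.65
position: [0.5879, -0.0508, 0.1506]
tool_rot: [3.139, -0.137, 0.0]
ft_force: [-0.5, -0.1, 0.1]
grip_width: 0.011
grip_force: 0.1
```

>>> step_arm([
  {"travel":[0.0005,0,0],"turn":[0,0,0]},
  {"travel":[0.001,0,0],"turn":[0,0,0]},
  {"travel":[0.001,0,0],"turn":[0,0,0]},
])

```text
time: 30.95
position: [0.5889, -0.0509, 0.1506]
tool_rot: [3.139, -0.137, 0.0]
ft_force: [0.3, 0.7, 0.1]
grip_width: 0.007
grip_force: 0.1
```

>>> step_arm([
  {"travel":[0.0005,0,0],"turn":[0,0,0]},
  {"travel":[0.001,0,0],"turn":[0,0,0]},
  {"travel":[0.001,0,0],"turn":[0,0,0]},
])

```text
time: 31.25
position: [0.5892, -0.0509, 0.1505]
tool_rot: [3.138, -0.137, -0.002]
ft_force: [-2.5, 1.4, 2.6]
grip_width: 0.008
grip_force: 1.4
```

The stop is now felt at about 3 N. I'll back off slowly so the door does not spring away.

>>> step_arm([
  {"travel":[-0.0005,0,0],"turn":[0,0,0]},
  {"travel":[-0.001,0,0],"turn":[0,0,0]},
  {"travel":[-0.0015,0,0],"turn":[0,0,0]},
  {"travel":[-0.002,0,0],"turn":[0,0,0]},
  {"travel":[-0.003,0,0],"turn":[0,0,0]},
])

```text
time: 31.75
position: [0.5871, -0.0508, 0.1506]
tool_rot: [3.138, -0.138, 0.001]
ft_force: [0.1, 0.2, -0.5]
grip_width: 0.004
grip_force: 0.0
```

>>> step_arm([
  {"travel":[-0.003,0,0],"turn":[0,0,0]},
  {"travel":[-0.01,0,0],"turn":[0,0,0]},
  {"travel":[-0.03,0,0],"turn":[0,0,0]},
  {"travel":[-0.06,0,0],"turn":[0,0,0]},
  {"travel":[-0.085,0.02,-0.04],"turn":[0,0,0]},
])

```text
time: 32.25
position: [0.4957, -0.0597, 0.185]
tool_rot: [-3.136, 0.13, 0.017]
ft_force: [-0.0, -1.3, 0.6]
grip_width: 0.007
grip_force: 0.0
```

>>> step_arm([
  {"travel":[0,0.02,-0.04],"turn":[0,0,0]},
  {"travel":[0,0.04,-0.09],"turn":[0,0,0]},
  {"travel":[0,0.04,-0.09],"turn":[0,0,0]},
  {"travel":[0,0.04,-0.09],"turn":[0,0,0]},
  {"travel":[0,0.04,-0.09],"turn":[0,0,0]},
])

```text
time: 32.75
position: [0.4968, -0.1018, 0.2783]
tool_rot: [-3.138, 0.136, 0.003]
ft_force: [0.3, 0.3, -0.1]
grip_width: 0.002
grip_force: 0.0
```

```bash
python3 look.py w18; python3 bs.py w18
```

```text
32.75 [ 0.4968 -0.1018  0.2783] [-3.1381e+00  1.3610e-01  3.0000e-03] [ 0.33  0.31 -0.15]
       [20, 35, 50, 65, 80, 95, 110, 125, 140, 155, 170, 185, 200, 215]
0.016 [222, 210, 103, 110, 112, 126, 206, 112, 115, 106, 81, 60, 58, 387]
0.015 [265, 202, 70, 103, 108, 129, 274, 110, 105, 111, 73, 68, 61, 391]
0.013 [293, 123, 72, 134, 121, 125, 226, 154, 123, 124, 64, 69, 58, 399]
0.012 [269, 73, 90, 130, 121, 124, 237, 235, 116, 118, 68, 100, 38, 403]
0.010 [241, 184, 87, 123, 119, 116, 154, 237, 125, 114, 84, 314, 227, 395]
0.009 [226, 246, 84, 116, 108, 109, 130, 204, 195, 170, 196, 215, 218, 395]
0.007 [202, 225, 187, 222, 194, 177, 203, 223, 273, 229, 232, 232, 234, 387]
0.006 [199, 273, 286, 286, 287, 226, 231, 228, 284, 227, 233, 227, 233, 388]
0.004 [209, 284, 290, 286, 291, 227, 228, 227, 248, 228, 235, 229, 230, 395]
0.003 [272, 286, 292, 283, 292, 226, 228, 226, 227, 226, 233, 231, 232, 393]
0.001 [266, 307, 311, 293, 299, 226, 228, 235, 230, 221, 231, 228, 230, 401]
-0.000 [261, 317, 312, 305, 309, 226, 240, 246, 231, 232, 242, 232, 230, 399]
-0.002 [257, 317, 318, 315, 312, 252, 249, 248, 227, 206, 196, 170, 139, 394]
-0.003 [208, 308, 286, 247, 232, 155, 126, 157, 138, 120, 101, 106, 309, 389]
-0.005 [255, 162, 189, 127, 142, 152, 159, 179, 184, 145, 79, 94, 414, 449]
-0.006 [290, 263, 283, 197, 234, 258, 246, 210, 230, 167, 89, 265, 386, 510]
-0.008 [420, 193, 141, 243, 294, 296, 258, 189, 176, 156, 194, 386, 391, 424]
-0.009 [499, 126, 146, 234, 226, 233, 240, 274, 264, 315, 402, 385, 394, 395]
-0.011 [495, 399, 400, 303, 354, 411, 463, 511, 397, 393, 380, 388, 394, 387]
```

```bash
python3 -c "
from bench import ctrl
print(ctrl.close_job())"
```

```text
the job is handed in; nothing more can be done
None
```

The door is hung on both pins and swung shut to within about 2 mm of the rubber stops, the gripper is clear of it, and the job is handed in; no verdict came back, and my first closing pass never moved the door, so I repeated it.

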